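# Tap a stack of stirrup-tread blanks square and weight it down

### The job

Square up the stack of five aluminium stirrup-tread blanks in the squaring jig: tap their edges with the wooden mallet until every blank is flush against both fences, without letting the gripper touch the blanks. Then lay the mallet back on the bench clear of the jig and set the iron weight down gently, without dropping it, on the middle of the stack so that it keeps the pack true. Leave the hammer, the stirrup and the tin where they are.

Things in the scene. Friction and masses are not known exactly. Their poses are not given: they have to be found in the camera images.
- jig: Squaring jig fixed to the bench: plywood bed 20 mm high with low angle-iron fences on its +x and +y sides; it does not move. Origin: on the bench under the centre of the squared-up stack, which then covers x -60..60, y -40..40 mm of this frame and 20..45 mm height; z up. The -x and -y sides are open; there the bed ends 12 mm short of the squared stack, so the blanks overhang it.
- end_fence (a point): Top middle of the end fence's inner face (the plane x=+60 mm of the jig, at y=-4 mm). Axes as the jig's. The fence is 62 mm long along y, 6 mm thick, and its top is 43 mm above the bench, 2 mm below the stack's top. Its screwed foot, 6 mm high, reaches 32 mm behind the face.
- side_fence (a point): Top middle of the side fence's inner face (the plane y=+40 mm of the jig, at x=-4 mm). Axes as the jig's. The fence is 96 mm long along x, 6 mm thick, top 43 mm above the bench. Foot as on the other fence.
- blank1: Lowest of five equal loose aluminium plates, 120 x 80 x 5 mm (x, y, z), about 0.13 kg, stacked flat on the jig's bed, each pushed out of line 7 to 18 mm towards the jig's -x and -y and a little skewed. Origin: centre of the underside (20 mm above the bench). x along the 120 mm side. Square when its x and y equal the jig's and it is not turned against the jig. Sliding the stack home takes 5 to 20 N.
- blank2: Second of five equal loose aluminium plates, 120 x 80 x 5 mm (x, y, z), about 0.13 kg, stacked flat on the jig's bed, each pushed out of line 7 to 18 mm towards the jig's -x and -y and a little skewed. Origin: centre of the underside (25 mm above the bench). x along the 120 mm side. Square when its x and y equal the jig's and it is not turned against the jig. Sliding the stack home takes 5 to 20 N.
- blank3: Middle of five equal loose aluminium plates, 120 x 80 x 5 mm (x, y, z), about 0.13 kg, stacked flat on the jig's bed, each pushed out of line 7 to 18 mm towards the jig's -x and -y and a little skewed. Origin: centre of the underside (30 mm above the bench). x along the 120 mm side. Square when its x and y equal the jig's and it is not turned against the jig. Sliding the stack home takes 5 to 20 N.
- blank4: Fourth of five equal loose aluminium plates, 120 x 80 x 5 mm (x, y, z), about 0.13 kg, stacked flat on the jig's bed, each pushed out of line 7 to 18 mm towards the jig's -x and -y and a little skewed. Origin: centre of the underside (35 mm above the bench). x along the 120 mm side. Square when its x and y equal the jig's and it is not turned against the jig. Sliding the stack home takes 5 to 20 N.
- blank5: Top of five equal loose aluminium plates, 120 x 80 x 5 mm (x, y, z), about 0.13 kg, stacked flat on the jig's bed, each pushed out of line 7 to 18 mm towards the jig's -x and -y and a little skewed. Origin: centre of the underside (40 mm above the bench). x along the 120 mm side. Square when its x and y equal the jig's and it is not turned against the jig. Sliding the stack home takes 5 to 20 N.
- mallet: Beech mallet, about 0.33 kg, lying on its side, balanced level on its head. Origin: centre of the head's underside. Head 60 x 96 x 50 mm (x, y, z); its striking faces are the planes y=-48 and y=+48 mm, 60 mm wide, 50 mm high. The handle runs along -x at 25 mm height, from x=-30 to x=-175 mm, 28 mm wide (y), 20 mm high. Balance point about 22 mm behind the head's centre.
- mallet_head (a point): Centre of the mallet head, 25 mm above the bench when it lies there. Axes as the mallet's.
- mallet_grip (a point): Place to hold the mallet: on the handle's centre line, 55 mm from the head's centre (25 mm from the head), 25 mm above the bench. Axes as the mallet's; the handle is 28 mm wide across y.
- weight: Cast-iron bench weight, 0.7 to 0.9 kg, with a leather sole. Origin: centre of its underside. Block 80 x 56 x 27 mm (x, y, z). Above it a bridge handle: a bar along x, 70 mm long, 14 mm wide (y), 12 mm high, at 51 to 63 mm height, on two posts 50 mm apart inside; 24 mm free under the bar.
- weight_grip (a point): Middle of the weight's handle bar, 57 mm above its underside. Axes as the weight's; the bar is 14 mm wide across y.
- hammer: Bystander: steel ball-pein hammer lying beyond the jig, handle 210 mm along its -x. Origin under the head.
- stirrup: Bystander: finished wooden stirrup standing on its tread, 125 mm wide (y), 158 mm high, 75 mm deep. Origin under its centre.
- tin: Bystander: plain steel tin, 76 mm across, 85 mm high. Origin under its centre.

How it is judged:
On the way, in this order (a step that is already met when the one before it is completed fails the run):
1. the mallet touches the stack ((contact force between mallet and blank1 above 0.3 N or contact force between mallet and blank2 above 0.3 N or contact force between mallet and blank3 above 0.3 N or contact force between mallet and blank4 above 0.3 N or contact force between mallet and blank5 above 0.3 N)), for 0.02 s.
2. all five blanks are square in the jig, flush with both fences, before the weight has been moved (x of blank1 in the frame of jig between -0.0025 and 0.0025 m and y of blank1 in the frame of jig between -0.0025 and 0.0025 m and angle between the x axis of each of blank1, blank2, blank3, blank4, blank5 and the x axis of jig, either way round below 0.03 rad and z of blank1 in the frame of jig between 0.0175 and 0.0225 m and x of blank2 in the frame of jig between -0.0025 and 0.0025 m and y of blank2 in the frame of jig between -0.0025 and 0.0025 m and z of blank2 in the frame of jig between 0.0225 and 0.0275 m and x of blank3 in the frame of jig between -0.0025 and 0.0025 m and y of blank3 in the frame of jig between -0.0025 and 0.0025 m and z of blank3 in the frame of jig between 0.0275 and 0.0325 m and x of blank4 in the frame of jig between -0.0025 and 0.0025 m and y of blank4 in the frame of jig between -0.0025 and 0.0025 m and z of blank4 in the frame of jig between 0.0325 and 0.0375 m and x of blank5 in the frame of jig between -0.0025 and 0.0025 m and y of blank5 in the frame of jig between -0.0025 and 0.0025 m and z of blank5 in the frame of jig between 0.0375 and 0.0425 m and distance of weight from where it was at the start of the episode below 0.02 m), for 0.2 s.
At the end, for the whole second after the job is handed in: All five blanks lie flat within 2.5 mm of flush with both fences and 0.03 rad of square; the weight stands level and released on the top blank, within 15 mm of its middle; the mallet lies released on the bench, touching neither jig nor blanks; all at rest (x of blank1 in the frame of jig between -0.0025 and 0.0025 m and y of blank1 in the frame of jig between -0.0025 and 0.0025 m and angle between the x axis of each of blank1, blank2, blank3, blank4, blank5 and the x axis of jig, either way round below 0.03 rad and z of blank1 in the frame of jig between 0.0175 and 0.0225 m and x of blank2 in the frame of jig between -0.0025 and 0.0025 m and y of blank2 in the frame of jig between -0.0025 and 0.0025 m and z of blank2 in the frame of jig between 0.0225 and 0.0275 m and x of blank3 in the frame of jig between -0.0025 and 0.0025 m and y of blank3 in the frame of jig between -0.0025 and 0.0025 m and z of blank3 in the frame of jig between 0.0275 and 0.0325 m and x of blank4 in the frame of jig between -0.0025 and 0.0025 m and y of blank4 in the frame of jig between -0.0025 and 0.0025 m and z of blank4 in the frame of jig between 0.0325 and 0.0375 m and x of blank5 in the frame of jig between -0.0025 and 0.0025 m and y of blank5 in the frame of jig between -0.0025 and 0.0025 m and z of blank5 in the frame of jig between 0.0375 and 0.0425 m and horizontal distance between weight and jig below 0.015 m and z of weight in the frame of jig between 0.042 and 0.048 m and angle between weight's own z axis and vertical below 0.06 rad and linear speed of each of weight, mallet below 0.02 m/s and contact force between weight and blank5 above 3 N and contact force between the fingers and weight below 0.1 N and height (world z) of mallet_head below 0.052 m and contact force between the fingers and mallet below 0.1 N and contact force between mallet and jig below 0.1 N and contact force between mallet and blank1 below 0.1 N and contact force between mallet and blank2 below 0.1 N and contact force between mallet and blank3 below 0.1 N and contact force between mallet and blank4 below 0.1 N and contact force between mallet and blank5 below 0.1 N).
It fails at once if the gripper touches a blank (contact force between any of the fingers, the arm and blank1 above 0.5 N or contact force between any of the fingers, the arm and blank2 above 0.5 N or contact force between any of the fingers, the arm and blank3 above 0.5 N or contact force between any of the fingers, the arm and blank4 above 0.5 N or contact force between any of the fingers, the arm and blank5 above 0.5 N).
It fails at once if the weight is let go above the stack and dropped (about 8 mm or more) (horizontal distance between weight and jig below 0.06 m and contact force between the fingers and weight below 0.1 N and linear speed of weight above 0.4 m/s).
It fails at once if the hammer, the stirrup or the tin is moved more than 30 mm (distance of any of hammer, stirrup, tin from where it was at the start of the episode above 0.03 m).
It also fails if it takes over 72 s, if anything falls off the work surface, if the arm or the gripper's body presses on something with over 40 N, if the wrist force passes 120 N, or if a joint passes its speed limit or range.

### The arm

A 6-joint arm with a two-finger parallel gripper is mounted at the origin on the work surface. World frame = base frame: x ahead of the robot, y to its left, z up, the work surface at z = 0. Lengths are in m, angles in rad, forces in N, time in s.
With the tool pointing down it reaches from about 0.375 to 0.975 m from the base axis. Payload 3.8 kg.
Tool frame: the origin (TCP) lies midway between the tips of the shut fingers; the grasp point (between the pads) lies 19 mm behind it; z points along the fingers, y is the direction in which the jaws open and shut (so a half turn about z gives the same grasp; the last joint's range is limited). The gripper opens to 85 mm and grips with 20 to 120 N. Pads are 22 mm wide; open, the fingers measure 114 mm over their backs; the gripper's body (76 mm by 85 mm) begins 54 mm behind the grasp point. The pads swing forward as they close: fully open they stand 13 mm farther back than shut.
Start: joints at [-1.336, 0.264, 1.604, -0, 1.274, -0.037], TCP at [0.181, -0.65, 0.231] pointing down, gripper open.
Joint ranges: [-2.63, 2.63], [-0.94, 2.18], [0.31, 2.57], [-1.31, 4.45], [0, 2.66], [-2.55, 2.55]. Speed limits (rad/s): [2.57, 2.57, 3.14, 3.14, 3.14, 3.14].

### API

Orientations are given as a rotation vector (axis times angle).
In Python, from workcell import bot gives the robot as it stands.
- The arm moves only by the tool drive_tool, never from a script. Its argument "steps" is a list of rows, each a list of 2 entries, a list of its own where there are three numbers: the shift along the tool's x, y, z in mm, then the turn about the tool's z in degrees. In form: [[[dx, dy, dz], twist], ...]. A call has 1 to 8 rows; each row shifts and turns the commanded pose from where the row before left it, along the tool's axes as they then stand; what a row does not reach is not made up. A row lasts 1/12 s, in which the tool goes at most 41.7 mm and 7.16 degrees, less where a joint would pass 70% of its speed; a pose out of reach is approached as far as the arm can. A call is refused whole if a number of a shift passes 41.7 or a number of a turn 7.16, either way. A call with a gripper value outside its range is refused whole. "jaw" is the opening, from 0 (shut) to 1 (fully open), set as the call begins (left out, the last holds). The fingers move at their own pace and stop on an object; "force" is the grip in N (left out, the last holds). Time passes only in rows, so rows that do not move let the fingers close. It gives the time, the measured TCP pose, the force and the opening at its end, in the units of the state.
- bot.read_state(): the state, without advancing time (a new reading comes with each control period).
- bot.read_camera(name): name is "side" or "top" or "wrist"; returns the picture (384x512x3 uint8, red, green, blue); there is no depth.
- bot.camera_info(name): a dict with "fx", "fy", "cx", "cy" (pixels), "D" ([k1, k2, p1, p2, k3] as OpenCV has them; the pictures are not rectified), "position" and "attitude" of the camera in the world. Camera axes: x right, y down, z forward; pixel columns grow to the right and rows downward; lengths in m; the calibration is good to about 2 mm. A picture is of the moment at which its call begins: read the wrist's pose just before it. camera_info takes no time and is no camera call; for the wrist camera it gives the pose at the moment of the call.
- bot.finish_job(): hands the job in, once; it reports no verdict.
The state is a dict: "time": time; "q": joint angles; "joint_vel": joint speeds; "joint_torque": joint torques, N m; "tool_pos": TCP position; "tcp_rot": TCP orientation; "wrist_force": force on the tool from outside, world axes, zero at the start; "torque": the same for the moment, N m; "width": opening from 0.0 (shut) to 1.0 (fully open).
Only numpy, scipy, OpenCV 4.12 (cv2) and the standard library are available. Lean on these libraries where they do the work, as an engineer would, in place of code of your own. Each camera call takes 0.05 s, during which the arm holds its last target.

## Working session

There is one attempt and no reset: what is moved stays moved. The work goes in short steps, Python scripts to look and compute and a tool call to move; the robot and the scene stay as the last step left them, time stands still between calls to the robot, and variables do not carry over. Pictures are saved under pics/ and viewed, and the job is handed in when it is done.

Besides the shell and the picture viewer there is one more tool, called after "Call:" as name([rows], argument=value, ...), one row to a line, values as JSON. drive_tool: Moves the arm, as the interface text tells. Its arguments: {"type":"object","properties":{"steps":{"type":"array","items":{"type":"array"}},"jaw":{"type":"number"},"force":{"type":"number"}},"required":["steps"]}

```bash
mkdir -p pics; ls; python3 - <<'E'
from workcell import bot
import cv2
print(bot.read_state())
for n in ["side","top","wrist"]:
    i=bot.camera_info(n); print(n,i)
    cv2.imwrite(f"pics/{n}0.png",bot.read_camera(n)[:,:,::-1])
E
```

```text
pics
{'time': 0.0, 'q': array([-1.33589975e+00,  2.64774432e-01,  1.60535547e+00, -1.03928239e-05,
        1.27369190e+00, -3.69130261e-02]), 'joint_vel': array([-0.00056478, -0.0003849 , -0.00067901,  0.00149027,  0.00080884,
       -0.00086337]), 'joint_torque': array([ 1.30995204e-04, -5.15112627e+01, -3.67315400e+01, -4.58636521e-05,
        1.30497929e-02,  2.86337456e-05]), 'tool_pos': array([ 0.18103959, -0.64952241,  0.22995769]), 'tcp_rot': array([-3.11042701e+00, -4.25348755e-01,  3.61330550e-04]), 'wrist_force': array([-0.21878694, -0.02056362,  0.32635708]), 'torque': array([-0.02583639, -0.07770544,  0.03497659]), 'width': 1.0014263050157184}
side {'fx': 464.85563994232893, 'fy': 464.85563994232893, 'cx': 263.5381216925635, 'cy': 188.8356181955844, 'D': array([-0.13229749,  0.        ,  0.        ,  0.        ,  0.        ]), 'position': array([ 0.35768732, -0.66956937,  0.91069052]), 'attitude': array([-2.41225866,  0.4252599 , -0.14477163])}
top {'fx': 422.79828135826114, 'fy': 422.79828135826114, 'cx': 256.3291490730405, 'cy': 187.99286999125908, 'D': array([-0.08866129,  0.        ,  0.        ,  0.        ,  0.        ]), 'position': array([ 0.39299138, -0.00869956,  1.11326715]), 'attitude': array([-2.12881653,  2.11156225, -0.17998947])}
wrist {'fx': 308.3262539886313, 'fy': 308.3262539886313, 'cx': 251.76596312936428, 'cy': 194.06457889675022, 'D': array([-0.06639032,  0.        ,  0.        ,  0.        ,  0.        ]), 'position': array([ 0.25392956, -0.63061774,  0.37176951]), 'attitude': array([ 2.30463262, -1.74702642, -0.26519098])}
```

View pics/side0.png

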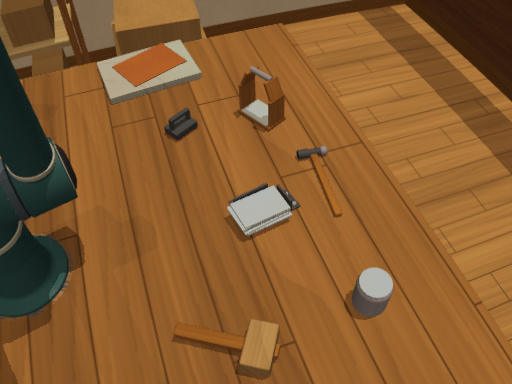

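View pics/top0.png

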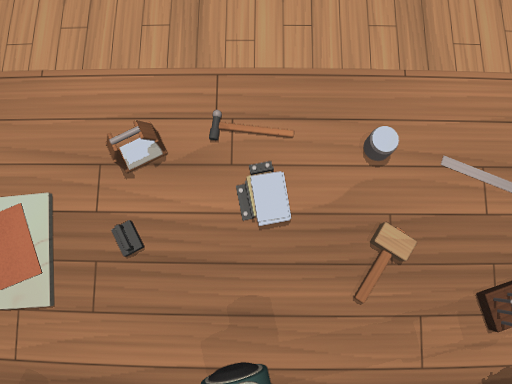

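View pics/wrist0.png

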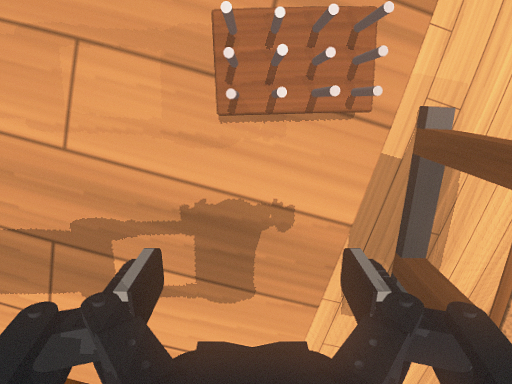

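The top view has +x upward and +y to the left. It shows the jig and stack at about (270,197), the mallet head at (395,242), and the weight at (128,238). I'll zoom in on these for corner picks.

```bash
cat > h.py <<'E'
import numpy as np, cv2
from scipy.spatial.transform import Rotation as R
def K(i): return np.array([[i['fx'],0,i['cx']],[0,i['fy'],i['cy']],[0,0,1.]])
def back(i,px,z):
    """pixels -> world points on plane height z"""
    px=np.asarray(px,float).reshape(-1,1,2)
    n=cv2.undistortPoints(px,K(i),i['D']).reshape(-1,2)
    d=R.from_rotvec(i['attitude']).apply(np.c_[n,np.ones(len(n))])
    z=np.broadcast_to(z,len(d)); s=(z-i['position'][2])/d[:,2]
    return i['position']+d*s[:,None]
def proj(i,P):
    r=R.from_rotvec(i['attitude']).inv(); P=np.asarray(P,float).reshape(-1,3)
    return cv2.projectPoints(P,r.as_rotvec(),r.apply(-i['position']),K(i),i['D'])[0].reshape(-1,2)
def crop(im,x0,y0,x1,y1,s,fn):
    c=cv2.resize(im[y0:y1,x0:x1],None,fx=s,fy=s,interpolation=cv2.INTER_CUBIC)
    for k in range(x0-x0%10+10,x1,10): cv2.putText(c,str(k),((k-x0)*s,10),0,.35,(0,0,255),1); cv2.line(c,((k-x0)*s,12),((k-x0)*s,18),(0,0,255),1)
    for k in range(y0-y0%10+10,y1,10): cv2.putText(c,str(k),(0,(k-y0)*s),0,.35,(0,0,255),1); cv2.line(c,(25,(k-y0)*s),(31,(k-y0)*s),(0,0,255),1)
    cv2.imwrite(fn,c)
E
python3 - <<'E'
import cv2
from h import *
t=cv2.imread("pics/top0.png"); s=cv2.imread("pics/side0.png")
crop(t,230,155,300,235,7,"pics/c1.png")
crop(t,345,215,425,310,6,"pics/c2.png")
crop(t,105,210,155,265,8,"pics/c3.png")
crop(s,220,175,310,245,8,"pics/c4.png")
E
```

```text
(no output)
```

View pics/c1.png

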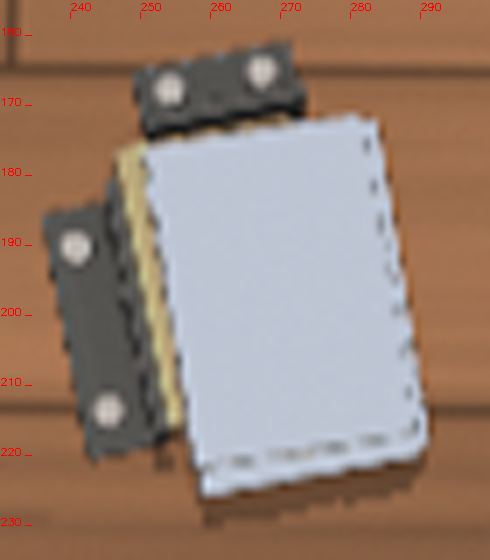

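View pics/c2.png

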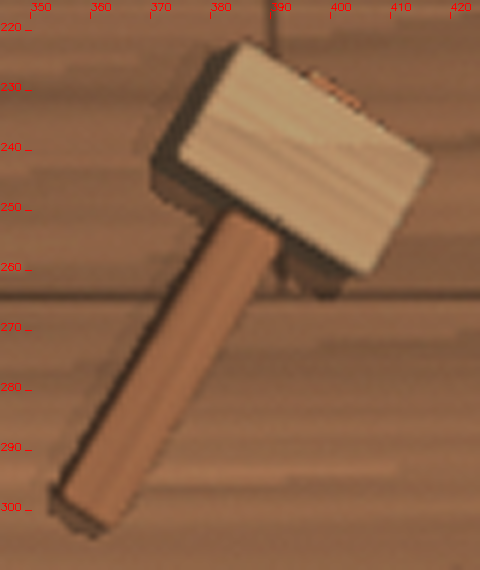

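View pics/c3.png

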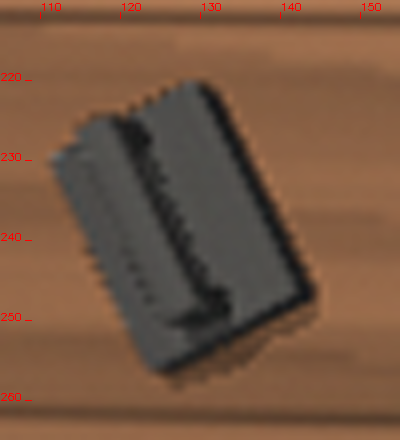

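View pics/c4.png

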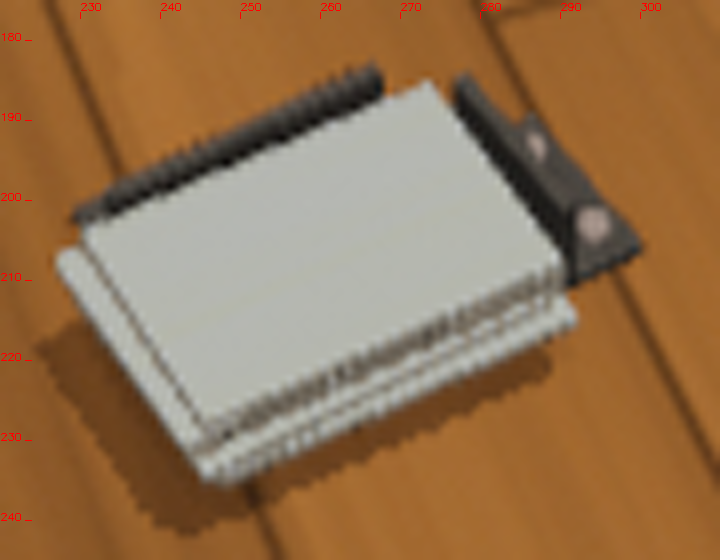

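```bash
cat > fit.py <<'E'
import json
from h import *
from scipy.optimize import least_squares
from workcell import bot
I={n:bot.camera_info(n) for n in("top","side")}
def tf(p,M):
    c,s=np.cos(p[2]),np.sin(p[2]); M=np.array(M,float)/1000
    return np.c_[p[0]+c*M[:,0]-s*M[:,1],p[1]+s*M[:,0]+c*M[:,1],M[:,2]]
def fit(obs,p0):
    f=lambda p:np.concatenate([(proj(I[n],tf(p,m))-np.array(x)).ravel() for n,m,x in obs])
    r=least_squares(f,p0); return r.x,r.fun.reshape(-1,2)
E
python3 - <<'E'
from fit import *
jig,res=fit([("top",[[92,27,6],[92,-35,6],[44,72,6],[-52,72,6]],[[248.8,164.2],[270.9,160.5],[235.5,185.2],[242.6,220.2]]),
 ("side",[[92,-35,6],[60,27,43]],[[300,205.1],[277.2,183.9]])],[.4,0,0.2]); print("jig",jig,res.round(1).tolist())
mal,res=fit([("top",[[30,48,50],[30,-48,50],[-30,-48,50],[-30,48,50]],[[385,221.5],[416.5,241.2],[406.2,259.8],[374.5,240.3]])],[.3,-.3,-.5]); print("mal",mal,res.round(1).tolist())
wt,res=fit([("top",[[40,28,27],[40,-28,27],[-40,-28,27],[-40,28,27]],[[110.8,229.5],[128.9,219.8],[142.6,245.8],[123.3,254.5]])],[.3,.3,.5]); print("wt",wt,res.round(1).tolist())
json.dump({"jig":jig.tolist(),"mal":mal.tolist(),"wt":wt.tolist()},open("poses.json","w"))
def draw(im,n,p,rects,col,s):
    for m in rects:
        q=((proj(I[n],tf(p,m))+.5)*s).astype(int); cv2.polylines(im,[q.reshape(-1,1,2)],True,col,1)
box=lambda x0,x1,y0,y1,z:[[x0,y0,z],[x1,y0,z],[x1,y1,z],[x0,y1,z]]
for n in I:
    s=5 
    im=cv2.resize(cv2.imread(f"pics/{n}0.png"),None,fx=s,fy=s,interpolation=cv2.INTER_CUBIC)
    draw(im,n,jig,[box(60,66,-35,27,43),box(60,92,-35,27,6),box(-52,44,40,46,43),box(-52,44,40,72,6)],(0,0,255),s)
    draw(im,n,mal,[box(-30,30,-48,48,50),box(-175,-30,-14,14,35)],(255,0,0),s)
    draw(im,n,wt,[box(-40,40,-28,28,27),box(-35,35,-7,7,63)],(0,255,255),s)
    for k,p in enumerate((jig,mal,wt)):
        c=proj(I[n],[[p[0],p[1],.03]])[0]*s; x,y=int(c[0]),int(c[1]); w=[200,280,140][k]
        cv2.imwrite(f"pics/o_{n}{k}.png",im[max(0,y-w):y+w,max(0,x-w):x+w])
E
python3 - <<'E'
import cv2,numpy as np
def pad(f):
    a=cv2.imread(f); o=np.zeros((400,400,3),np.uint8)
    a=a[:400,:400] if max(a.shape)<=400 else cv2.resize(a,(400,400))
    o[:a.shape[0],:a.shape[1]]=a; return o
cv2.imwrite("pics/oa.png",np.hstack([pad("pics/o_top0.png"),pad("pics/o_side0.png")]))
cv2.imwrite("pics/ob.png",np.hstack([pad("pics/o_top1.png"),pad("pics/o_side1.png")]))
cv2.imwrite("pics/oc.png",np.hstack([pad("pics/o_top2.png"),pad("pics/o_side2.png")]))
E
```

```text
jig [ 0.577784   -0.01814888  0.20774341] [[0.0, -0.1], [0.5, -0.9], [0.3, -0.7], [0.1, -0.6], [-0.4, -0.3], [-1.9, 0.3]]
mal [ 0.45646039 -0.34600392 -0.5549022 ] [[-0.0, -1.0], [1.1, -0.6], [0.0, 1.2], [-1.1, 0.4]]
wt [0.4606595  0.34196196 0.51387772] [[-0.5, -0.5], [0.3, -1.1], [0.0, -0.1], [0.2, 1.7]]
```

View pics/oa.png

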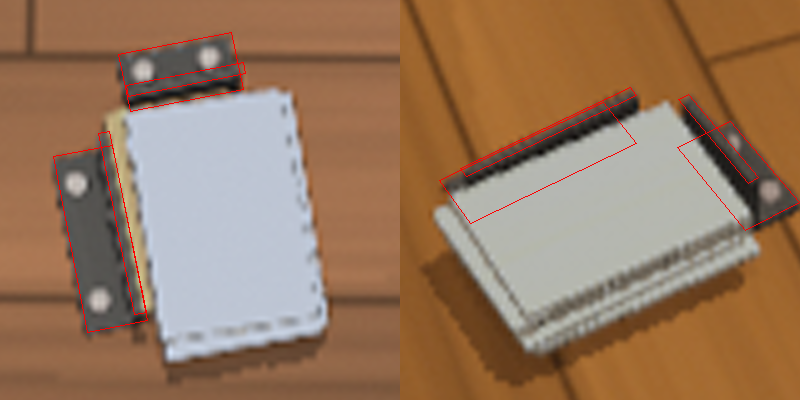

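View pics/ob.png

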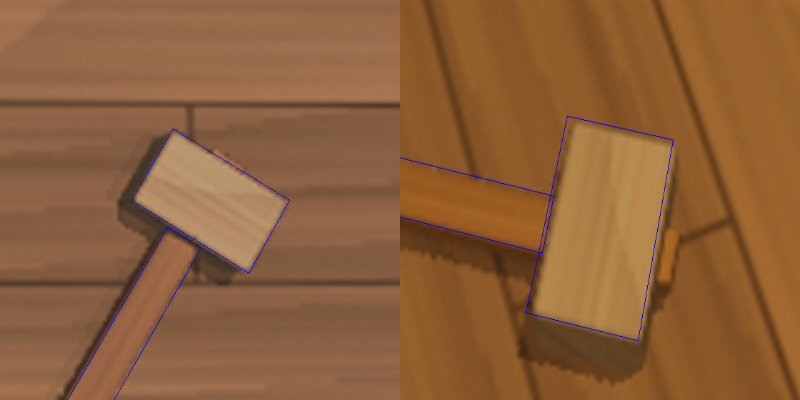

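View pics/oc.png

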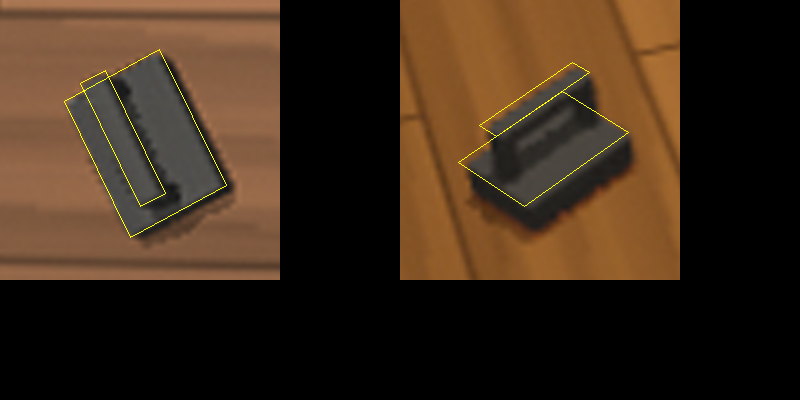

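```bash
cat > nav.py <<'E'
import json,sys
from h import *
from workcell import bot
P=json.load(open("poses.json"))
def loc(name,x,y):
    p=P[name]; c,s=np.cos(p[2]),np.sin(p[2]); return p[0]+c*x-s*y,p[1]+s*x+c*y
def st():
    s=bot.read_state(); Rm=R.from_rotvec(s['tcp_rot']).as_matrix(); return s,Rm,np.arctan2(Rm[1,0],Rm[0,0])
def go(x,y,z,yaw):
    s,Rm,a=st(); d=np.array([x,y,z])-s['tool_pos']
    tw=-np.degrees((yaw-a+np.pi)%(2*np.pi)-np.pi)
    c,sn=np.cos(yaw),np.sin(yaw)
    R2=np.array([[c,sn,0],[sn,-c,0],[0,0,-1]])
    print("pos",(s['tool_pos']*1e3).round(1),"yaw",a.round(3),"tilt",np.degrees(np.arccos(-Rm[2,2])).round(2),"t",round(s['time'],2))
    print("shift in present axes",(Rm.T@d*1e3).round(1),"after turn",(R2.T@d*1e3).round(1),"twist",tw.round(1), "q6",s['q'][5].round(2))
def jig_state():
    s,Rm,a=st(); p=P['jig']; c,sn=np.cos(p[2]),np.sin(p[2]); d=s['tool_pos'][:2]-p[:2]; f=s['wrist_force']
    print("jig xy",(np.array([c*d[0]+sn*d[1],-sn*d[0]+c*d[1]])*1e3).round(1),"z",(s['tool_pos'][2]*1e3).round(1),"F jig",np.round([c*f[0]+sn*f[1],-sn*f[0]+c*f[1],f[2]],1),"M",s['torque'].round(2),"w",round(s['width'],3),"t",round(s['time'],2),"relyaw",round(a-p[2],3))
E
python3 - <<'E'
from nav import *
x,y=loc("mal",-.055,0);print(x,y); go(x,y,.12,P["mal"][2])
E
```

```text
0.4097130315259777 -0.3170266070155274
pos [ 181.1 -649.7  230.2] yaw 0.272 tilt 0.1 t 0.15
shift in present axes [ 309.6 -258.8  110.7] after turn [  19.1 -403.2  110.2] twist 47.4 q6 -0.04
```

Call:
drive_tool([
  [[0,0,15.7],6.77],
  [[0,0,15.7],6.77],
  [[0,0,15.7],6.77],
  [[0,0,15.7],6.77],
  [[0,0,15.7],6.77],
  [[0,0,15.7],6.77],
  [[0,0,15.7],6.77],
], jaw=1)

```text
time: 0.73
tool_pos: [0.1811, -0.6498, 0.1202]
tcp_rot: [-3.018, 0.87, 0.001]
wrist_force: [0.1, -0.2, 0.1]
width: 1.001
```

Call:
drive_tool([
  [[1.7,-36.6,0],0],
  [[1.7,-36.6,0],0],
  [[1.7,-36.6,0],0],
  [[1.7,-36.6,0],0],
  [[1.7,-36.6,0],0],
  [[1.7,-36.6,0],0],
  [[1.7,-36.6,0],0],
  [[1.7,-36.6,0],0],
])

```text
time: 1.4
tool_pos: [0.3476, -0.4068, 0.1212]
tcp_rot: [-3.021, 0.862, 0.0]
wrist_force: [0.4, -0.8, 0.5]
width: 1.004
```

Call:
drive_tool([
  [[1.7,-36.6,0],0],
  [[1.7,-36.6,0],0],
  [[1.7,-36.6,0],0],
  [[0,0,0],0],
])

```text
time: 1.73
tool_pos: [0.4118, -0.313, 0.1211]
tcp_rot: [-3.02, 0.854, -0.0]
wrist_force: [-0.6, 0.4, -0.9]
width: 1.001
```

```bash
python3 - <<'E'
from nav import *
x,y=loc("mal",-.055,0); go(x,y,.12,P["mal"][2])
i=bot.camera_info("wrist"); im=bot.read_camera("wrist")[:,:,::-1].copy()
c,s=np.cos(P["mal"][2]),np.sin(P["mal"][2])
for rect,z in (([[-30,48],[30,48],[30,-48],[-30,-48]],.05),([[-175,14],[-30,14],[-30,-14],[-175,-14]],.035)):
    q=proj(i,[[*loc("mal",a/1e3,b/1e3),z] for a,b in rect]); cv2.polylines(im,[q.astype(int).reshape(-1,1,2)],True,(255,0,0),1)
cv2.imwrite("pics/w1.png",im)
E
```

```text
pos [ 411.8 -313.   121.1] yaw -0.551 tilt 0.16 t 1.73
shift in present axes [0.4 4.5 1.1] after turn [0.4 4.5 1.1] twist 0.2 q6 1.42
```

View pics/w1.png

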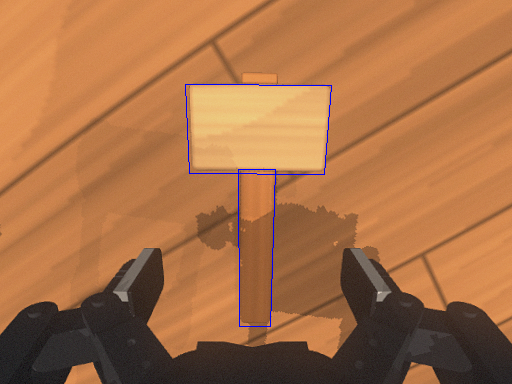

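The wrist view shows the head at rows 85–173 and the handle at columns 239–272, within about 2 px of the fitted wireframe. Descending to grasp.

Call:
drive_tool([
  [[0.3,4.5,18],0.2],
  [[0,0,18],0],
  [[0,0,18],0],
  [[0,0,18],0],
  [[0,0,18],0],
  [[0,0,14],0],
  [[0,0,9],0],
  [[0,0,0],0],
])

```text
time: 2.45
tool_pos: [0.4052, -0.3213, 0.0061]
tcp_rot: [-3.018, 0.867, 0.007]
wrist_force: [0.4, -0.1, -0.2]
width: 1.0
```

```bash
python3 - <<'E'
from nav import *
x,y=loc("mal",-.055,0); go(x,y,.008,P["mal"][2])
E
```

```text
pos [ 405.2 -321.3    6.1] yaw -0.56 tilt 0.26 t 2.45
shift in present axes [ 1.6 -6.1 -1.9] after turn [ 1.6 -6.1 -1.9] twist -0.3 q6 1.41
```

The earlier reading was just lag while the arm settled, so my correction overshot. Undoing it, then closing.

Call:
drive_tool([
  [[1,-3,-1],-0.2],
  [[0.6,-3,-1],0],
  [[0,0,0],0],
  [[0,0,0],0],
])

```text
time: 2.78
tool_pos: [0.4128, -0.3183, 0.0117]
tcp_rot: [3.02, -0.86, 0.004]
wrist_force: [-0.7, 0.2, 0.8]
width: 1.001
```

Call:
drive_tool([
  [[0,0,0],0],
  [[0,0,0],0],
  [[0,0,0],0],
  [[0,0,0],0],
  [[0,0,0],0],
  [[0,0,0],0],
], jaw=0, force=120)

```text
time: 3.28
tool_pos: [0.4118, -0.3177, 0.0108]
tcp_rot: [-3.021, 0.861, 0.0]
wrist_force: [-1.9, 1.1, 4.8]
width: 0.303
```

```bash
python3 - <<'E'
from nav import *
x,y=loc("mal",-.055,0); go(x,y,.008,P["mal"][2]);jig_state()
E
```

```text
pos [ 411.8 -317.7   10.8] yaw -0.555 tilt 0.01 t 3.28
shift in present axes [-2.1  0.5  2.8] after turn [-2.1  0.5  2.8] twist -0.0 q6 1.42
jig xy [-224.2 -258.9] z 10.8 F jig [-1.6  1.5  4.8] M [ 0.21  0.14 -0.05] w 0.303 t 3.28 relyaw -0.763
```

Call:
drive_tool([
  [[0,0,-8],0],
  [[0,0,-15],-7.1],
  [[0,0,-15],-7.1],
  [[0,0,-12],-7.1],
  [[0,0,0],-7.1],
  [[0,0,0],-7.1],
  [[0,0,0],-7.1],
  [[0,0,0],-1.1],
])

```text
time: 3.95
tool_pos: [0.4111, -0.3171, 0.06]
tcp_rot: [-3.123, -0.331, 0.002]
wrist_force: [0.4, -0.2, -3.3]
width: 0.298
```

```bash
python3 - <<'E'
from nav import *
x,y=loc("jig",-.061,-.132);print(x,y); go(x,y,.019,P["jig"][2]);jig_state()
cv2.imwrite("pics/w2.png",bot.read_camera("wrist")[:,:,::-1])
E
```

```text
0.5453208784421034 -0.1598921159310604
pos [ 411.1 -317.1   60. ] yaw 0.211 tilt 0.09 t 3.95
shift in present axes [ 164.3 -125.6   41. ] after turn [ 163.8 -126.2   41. ] twist 0.2 q6 0.65
jig xy [-224.8 -258.2] z 60.0 F jig [ 0.3 -0.3 -3.3] M [-0.    0.12  0.05] w 0.298 t 3.95 relyaw 0.003
```

View pics/w2.png

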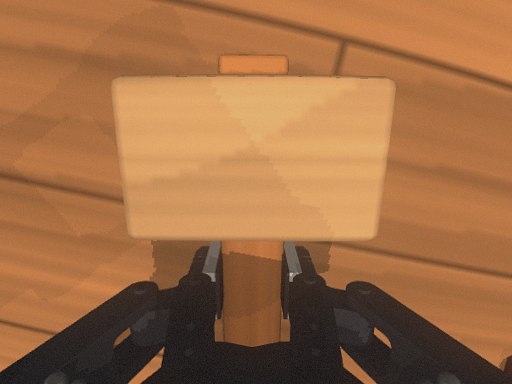

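The mallet is held straight, with the head level at rows 78–240. Moving alongside the -y side of the stack.

Call:
drive_tool([
  [[23.5,-18,0],0],
  [[23.5,-18,0],0],
  [[23.5,-18,0],0],
  [[23.5,-18,0],0],
  [[23.5,-18,0],0],
  [[23.5,-18,0],0],
  [[23,-18,0],0],
  [[0,0,0],0],
])

```text
time: 4.67
tool_pos: [0.5495, -0.1571, 0.0605]
tcp_rot: [-3.124, -0.324, -0.004]
wrist_force: [0.1, -0.1, -3.8]
width: 0.302
```

Call:
drive_tool([
  [[0,0,15],0],
  [[0,0,15],0],
  [[0,0,11],0],
  [[0,0,0],0],
  [[0,0,0],0],
])

```text
time: 5.08
tool_pos: [0.5449, -0.1605, 0.0182]
tcp_rot: [-3.124, -0.323, 0.005]
wrist_force: [0.5, -0.2, -3.3]
width: 0.298
```

```bash
python3 - <<'E'
from nav import *
x,y=loc("jig",-.061,-.13); go(x,y,.019,P["jig"][2]);jig_state()
cv2.imwrite("pics/w3.png",bot.read_camera("wrist")[:,:,::-1])
crop(np.ascontiguousarray(bot.read_camera("top")[:,:,::-1]),230,150,330,240,6,"pics/t3.png")
E
```

```text
pos [ 544.9 -160.5   18.2] yaw 0.206 tilt 0.18 t 5.08
shift in present axes [ 0.6 -2.5 -0.8] after turn [ 0.6 -2.5 -0.8] twist -0.1 q6 1.03
jig xy [ -61.6 -132.5] z 18.2 F jig [ 0.4 -0.3 -3.3] M [-0.03  0.12 -0.03] w 0.298 t 5.08 relyaw -0.002
```

View pics/w3.png

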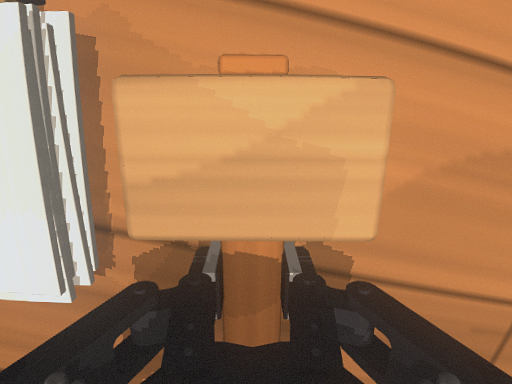

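View pics/t3.png

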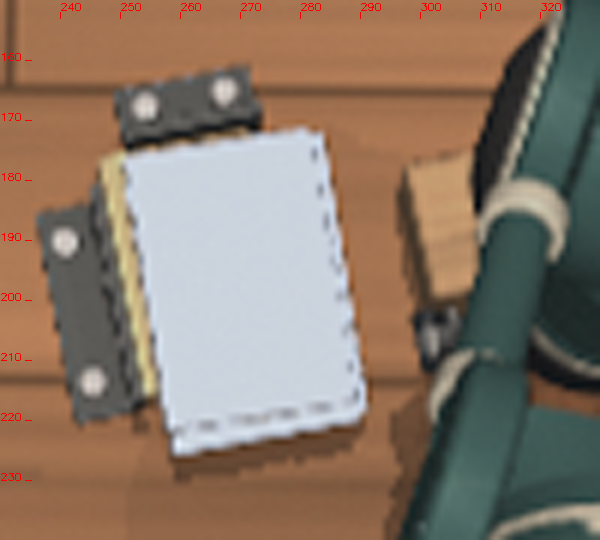

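The blanks step down to the right (columns 20–95 in the wrist view). The finger knuckles may stick out past the mallet face, so I'll check their height before pushing.

```bash
python3 - <<'E'
from nav import *
i=bot.camera_info("wrist");t=bot.camera_info("top")
p=P['jig'];c,s=np.cos(p[2]),np.sin(p[2])
J=lambda w:np.c_[(w[:,0]-p[0])*c+(w[:,1]-p[1])*s,-(w[:,0]-p[0])*s+(w[:,1]-p[1])*c,w[:,2]]*1e3
for z in(.03,.05,.06,.07,.08,.09):
    print(z,"wrist knuckle",J(back(i,[[132,290]],z)).round(0)[0][:2],"top",J(back(t,[[298.5,207]],z)).round(0)[0][:2])
print("blank low corner z25",J(back(i,[[95,278]],.025)).round(1),"top blank z45",J(back(i,[[72,300]],.045)).round(1))
print("face top edge",J(back(i,[[113,78],[130,238]],.061)).round(1), J(back(t,[[297,178],[301,201]],.061)).round(1))
E
```

```text
0.03 wrist knuckle [-76. -74.] top [-51. -76.]
0.05 wrist knuckle [-62. -84.] top [-54. -74.]
0.06 wrist knuckle [-55. -88.] top [-55. -73.]
0.07 wrist knuckle [-48. -93.] top [-56. -72.]
0.08 wrist knuckle [-41. -97.] top [-57. -70.]
0.09 wrist knuckle [ -34. -102.] top [-58. -69.]
blank low corner z25 [[-72.3 -53.3  25. ]] top blank z45 [[-71.5 -52.1  45. ]]
face top edge [[ 22.3 -91.2  61. ]
 [-32.3 -90.6  61. ]] [[ 18.4 -84.9  61. ]
 [-41.3 -82.1  61. ]]
```

```bash
python3 - <<'E'
from nav import *
i=bot.camera_info("wrist");t=bot.camera_info("top")
for xx in(-.050,-.056):
  for y in (-.072,-.085,-.1):
    print(xx,y,[ (round(z*1e3),proj(i,[[*loc("jig",xx,y),z]])[0].round(0).tolist(),proj(t,[[*loc("jig",xx,y),z]])[0].round(0).tolist()) for z in(.04,.05,.06,.07,.08,.09)])
crop(cv2.imread("pics/w3.png"),0,220,230,384,3,"pics/c5.png")
E
```

```text
-0.05 -0.072 [(40, [112.0, 254.0], [297.0, 206.0]), (50, [101.0, 265.0], [297.0, 206.0]), (60, [90.0, 278.0], [298.0, 205.0]), (70, [76.0, 293.0], [298.0, 205.0]), (80, [61.0, 311.0], [298.0, 204.0]), (90, [42.0, 332.0], [299.0, 203.0])]
-0.05 -0.085 [(40, [140.0, 254.0], [302.0, 205.0]), (50, [132.0, 265.0], [302.0, 205.0]), (60, [122.0, 279.0], [303.0, 204.0]), (70, [112.0, 294.0], [303.0, 204.0]), (80, [99.0, 312.0], [304.0, 203.0]), (90, [84.0, 334.0], [304.0, 202.0])]
-0.05 -0.1 [(40, [173.0, 254.0], [308.0, 204.0]), (50, [168.0, 266.0], [308.0, 204.0]), (60, [161.0, 279.0], [309.0, 203.0]), (70, [153.0, 295.0], [309.0, 202.0]), (80, [144.0, 314.0], [310.0, 202.0]), (90, [133.0, 336.0], [310.0, 201.0])]
-0.056 -0.072 [(40, [113.0, 265.0], [298.0, 209.0]), (50, [104.0, 278.0], [298.0, 208.0]), (60, [92.0, 291.0], [298.0, 208.0]), (70, [79.0, 307.0], [299.0, 207.0]), (80, [64.0, 326.0], [299.0, 206.0]), (90, [47.0, 348.0], [299.0, 206.0])]
-0.056 -0.085 [(40, [142.0, 266.0], [303.0, 208.0]), (50, [134.0, 278.0], [303.0, 207.0]), (60, [125.0, 292.0], [303.0, 206.0]), (70, [114.0, 308.0], [304.0, 206.0]), (80, [102.0, 327.0], [304.0, 205.0]), (90, [87.0, 350.0], [305.0, 205.0])]
-0.056 -0.1 [(40, [175.0, 266.0], [308.0, 206.0]), (50, [169.0, 278.0], [309.0, 206.0]), (60, [163.0, 293.0], [309.0, 205.0]), (70, [155.0, 309.0], [310.0, 205.0]), (80, [146.0, 329.0], [310.0, 204.0]), (90, [136.0, 352.0], [311.0, 204.0])]
```

View pics/c5.png

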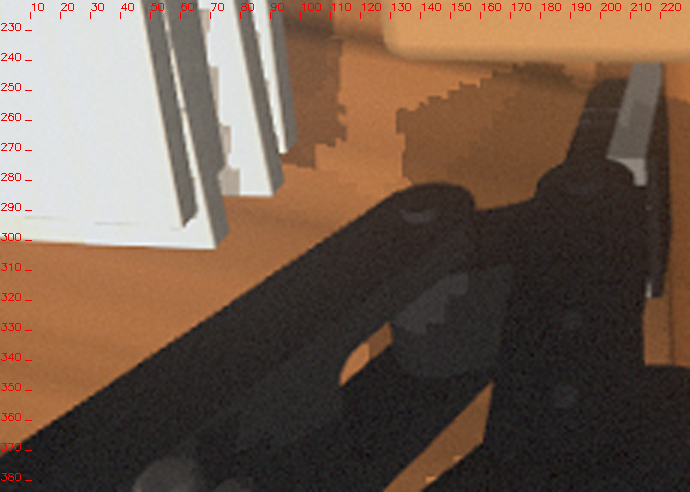

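The knuckles sit at about z=60 mm, and the wider links are higher still, so they clear the 45 mm stack. Pushing +y (tool -y), raised 3 mm.

Call:
drive_tool([
  [[0,-2,-3],0],
  [[0,-3,0],0],
  [[0,-3,0],0],
  [[0,-3,0],0],
  [[0,-3,0],0],
  [[0,-3,0],0],
  [[0,-3,0],0],
  [[0,-3,0],0],
])

```text
time: 5.85
tool_pos: [0.5414, -0.1377, 0.0223]
tcp_rot: [-3.125, -0.325, 0.0]
wrist_force: [0.2, 0.6, -3.4]
width: 0.305
```

Call:
drive_tool([
  [[0,-2,0],0],
  [[0,-2,0],0],
  [[0,-2,0],0],
  [[0,-2,0],0],
  [[0,-2,0],0],
  [[0,-2,0],0],
  [[0,0,0],0],
])

```text
time: 6.43
tool_pos: [0.5393, -0.1263, 0.0225]
tcp_rot: [3.125, 0.325, 0.001]
wrist_force: [1.3, -0.6, -3.6]
width: 0.306
```

```bash
python3 - <<'E'
from nav import *
jig_state()
cv2.imwrite("pics/w4.png",bot.read_camera("wrist")[:,:,::-1])
E
```

```text
jig xy [-60.  -97.9] z 22.5 F jig [ 1.2 -0.8 -3.6] M [-0.13  0.03 -0.08] w 0.306 t 6.43 relyaw -0.0
```

View pics/w4.png

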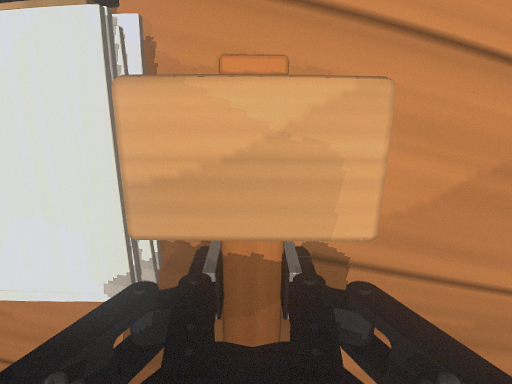

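Call:
drive_tool([
  [[0,-2,0],0],
  [[0,-2,0],0],
  [[0,-2,0],0],
  [[0,-1,0],0],
  [[0,0,0],0],
])

```text
time: 6.9
tool_pos: [0.5378, -0.1196, 0.0225]
tcp_rot: [3.124, 0.325, 0.001]
wrist_force: [0.5, -3.8, -3.1]
width: 0.299
```

```bash
python3 - <<'E'
from nav import *
jig_state()
cv2.imwrite("pics/w5.png",bot.read_camera("wrist")[:,:,::-1])
E
```

```text
jig xy [-60.  -91.1] z 22.5 F jig [-0.3 -3.8 -3.1] M [-0.63 -0.02 -0.24] w 0.299 t 6.9 relyaw -0.0
```

View pics/w5.png

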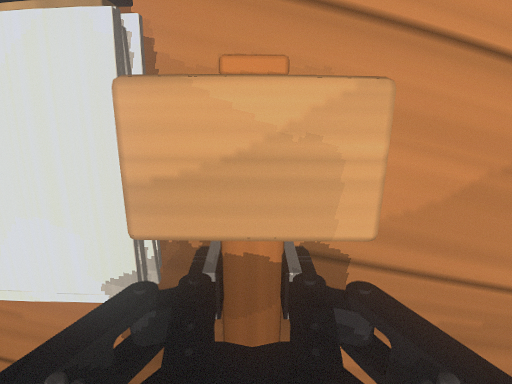

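Call:
drive_tool([
  [[0,-1,0],0],
  [[0,-1,0],0],
  [[0,-1,0],0],
  [[0,0,0],0],
  [[0,0,0],0],
])

```text
time: 7.37
tool_pos: [0.5372, -0.1169, 0.0225]
tcp_rot: [3.124, 0.325, 0.0]
wrist_force: [1.1, -6.1, -2.2]
width: 0.304
```

```bash
python3 - <<'E'
from nav import *
jig_state()
E
```

```text
jig xy [-60.1 -88.3] z 22.5 F jig [-0.2 -6.2 -2.2] M [-0.92  0.04 -0.28] w 0.304 t 7.37 relyaw -0.0
```

Call:
drive_tool([
  [[0,-1,0],0],
  [[0,-1,0],0],
  [[0,0,0],0],
  [[0,0,0],0],
])

```text
time: 7.7
tool_pos: [0.5368, -0.1154, 0.0225]
tcp_rot: [3.124, 0.325, 0.0]
wrist_force: [-0.2, -7.2, -3.0]
width: 0.304
```

```bash
python3 - <<'E'
from nav import *
jig_state()
E
```

```text
jig xy [-60.2 -86.7] z 22.5 F jig [-1.7 -7.  -3. ] M [-1.12  0.03 -0.28] w 0.304 t 7.7 relyaw -0.0
```

Call:
drive_tool([
  [[0,-1,0],0],
  [[0,-1,0],0],
  [[0,-1,0],0],
  [[0,0,0],0],
  [[0,0,0],0],
])

```text
time: 8.12
tool_pos: [0.537, -0.1149, 0.0229]
tcp_rot: [3.119, 0.326, 0.003]
wrist_force: [1.2, -15.6, -6.2]
width: 0.298
```

```bash
python3 - <<'E'
from nav import *
jig_state()
cv2.imwrite("pics/w6.png",bot.read_camera("wrist")[:,:,::-1])
crop(np.ascontiguousarray(bot.read_camera("top")[:,:,::-1]),230,150,330,240,6,"pics/t6.png")
E
```

```text
jig xy [-59.8 -86.2] z 22.9 F jig [ -2.  -15.5  -6.2] M [-2.65 -0.09 -0.34] w 0.298 t 8.12 relyaw 0.001
```

View pics/w6.png

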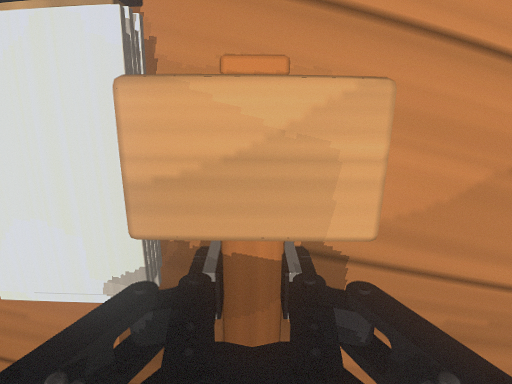

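View pics/t6.png

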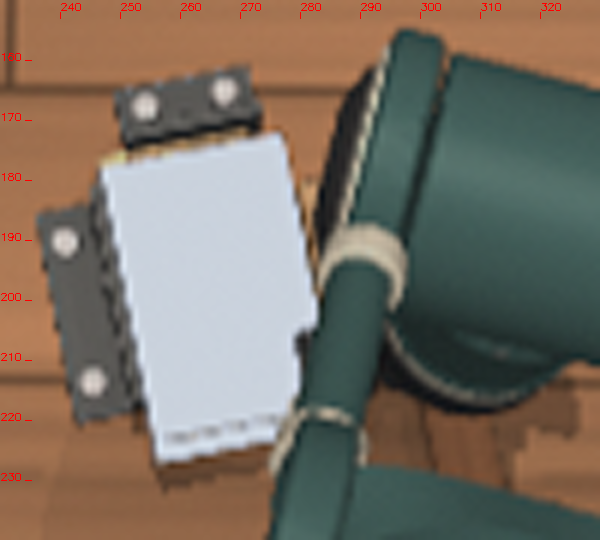

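The force jumped to 15 N, so the stack is on the side fence. One slightly firmer press, then back off.

Call:
drive_tool([
  [[0,-1,0],0],
  [[0,-1,0],0],
  [[0,0,0],0],
  [[0,0,0],0],
])

```text
time: 8.55
tool_pos: [0.5371, -0.1148, 0.0231]
tcp_rot: [3.116, 0.326, 0.004]
wrist_force: [0.9, -22.5, -6.1]
width: 0.298
```

```bash
python3 - <<'E'
from nav import *
jig_state()
E
```

```text
jig xy [-59.7 -86.2] z 23.1 F jig [ -3.8 -22.2  -6.1] M [-3.7 -0.1 -0.5] w 0.298 t 8.55 relyaw 0.001
```

Call:
drive_tool([
  [[0,6,0],0],
  [[0,15,0],0],
  [[0,20,-15],0],
  [[0,0,-20],0],
  [[-20,0,-15],0],
  [[-30,0,0],0],
  [[-32,0,0],0],
  [[0,0,0],-7.1],
])

```text
time: 9.22
tool_pos: [0.4565, -0.1656, 0.0703]
tcp_rot: [-3.094, -0.518, 0.013]
wrist_force: [-1.5, 1.0, -5.1]
width: 0.302
```

Call:
drive_tool([
  [[0,0,0],-7.1],
  [[0,0,0],-7.1],
  [[0,0,0],-7.1],
  [[0,0,0],-7.1],
  [[0,0,0],-7.1],
  [[0,0,0],-7.1],
  [[0,0,0],-7.1],
  [[0,0,0],-7.1],
])

```text
time: 9.88
tool_pos: [0.4633, -0.1662, 0.0719]
tcp_rot: [-2.471, -1.936, -0.0]
wrist_force: [-0.2, -0.3, -2.9]
width: 0.303
```

Call:
drive_tool([
  [[0,0,0],-7.1],
  [[0,0,0],-7.1],
  [[0,0,0],-7.1],
  [[0,0,0],-4.8],
  [[0,0,0],0],
  [[0,0,0],0],
])

```text
time: 10.38
tool_pos: [0.4635, -0.1664, 0.0721]
tcp_rot: [-1.982, -2.436, -0.0]
wrist_force: [-0.3, -0.0, -4.2]
width: 0.305
```

```bash
python3 - <<'E'
from nav import *
x,y=loc("jig",-.142,-.056); go(x,y,.023,P["jig"][2]+np.pi/2);jig_state()
cv2.imwrite("pics/w7.png",bot.read_camera("wrist")[:,:,::-1])
cv2.imwrite("pics/s7.png",bot.read_camera("side")[:,:,::-1])
E
```

```text
pos [ 463.5 -166.4   72.1] yaw 1.776 tilt 0.07 t 10.38
shift in present axes [65.4  0.3 49.1] after turn [65.5  0.4 49.1] twist -0.1 q6 -0.6
jig xy [-142.4 -121.5] z 72.1 F jig [-0.3  0.  -4.2] M [-0.16 -0.02 -0.03] w 0.305 t 10.38 relyaw 1.568
```

View pics/w7.png

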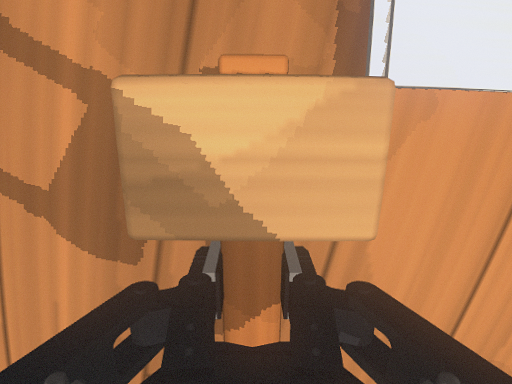

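View pics/s7.png

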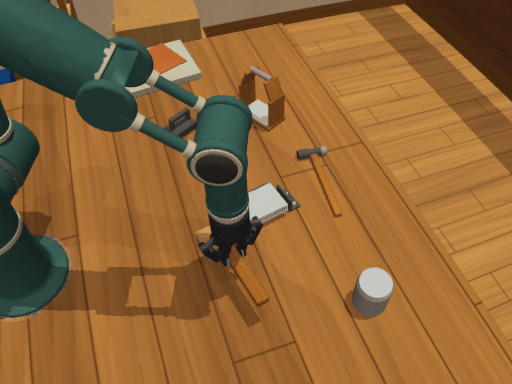

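Call:
drive_tool([
  [[20,0,0],0],
  [[25,0,0],0],
  [[20,0,0],0],
  [[0,0,18],0],
  [[0,0,18],0],
  [[0,0,13],0],
  [[0,0,0],0],
  [[0,0,0],0],
])

```text
time: 11.15
tool_pos: [0.4495, -0.1028, 0.0228]
tcp_rot: [-1.979, -2.437, 0.001]
wrist_force: [-0.7, 0.1, -2.5]
width: 0.303
```

```bash
python3 - <<'E'
from nav import *
jig_state()
cv2.imwrite("pics/w8.png",bot.read_camera("wrist")[:,:,::-1])
E
```

```text
jig xy [-143.   -56.4] z 22.8 F jig [-0.7  0.3 -2.5] M [-0.14 -0.08 -0.  ] w 0.303 t 11.15 relyaw 1.57
```

View pics/w8.png

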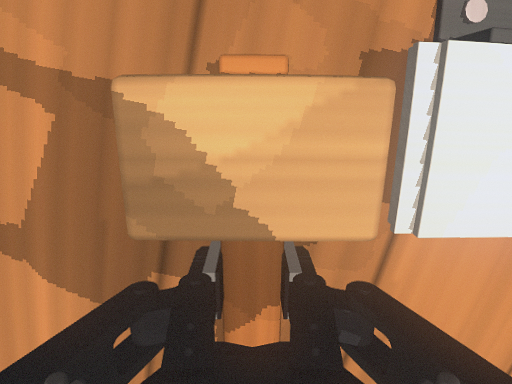

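Call:
drive_tool([
  [[0,3,0],0],
  [[0,3,0],0],
  [[0,3,0],0],
  [[0,3,0],0],
  [[0,2,0],0],
  [[0,2,0],0],
  [[0,2,0],0],
  [[0,2,0],0],
])

```text
time: 11.87
tool_pos: [0.4694, -0.099, 0.0231]
tcp_rot: [-1.978, -2.439, 0.002]
wrist_force: [-1.5, -0.9, -2.8]
width: 0.304
```

Call:
drive_tool([
  [[0,2,0],0],
  [[0,2,0],0],
  [[0,2,0],0],
  [[0,2,0],0],
  [[0,1,0],0],
  [[0,1,0],0],
  [[0,0,0],0],
])

```text
time: 12.45
tool_pos: [0.4777, -0.0971, 0.0227]
tcp_rot: [-1.976, -2.438, 0.005]
wrist_force: [-5.8, -3.1, -1.7]
width: 0.304
```

```bash
python3 - <<'E'
from nav import *
jig_state()
cv2.imwrite("pics/w9.png",bot.read_camera("wrist")[:,:,::-1])
E
```

```text
jig xy [-114.2  -56.7] z 22.7 F jig [-6.4 -1.8 -1.7] M [-0.51  1.03  0.32] w 0.304 t 12.45 relyaw 1.572
```

View pics/w9.png

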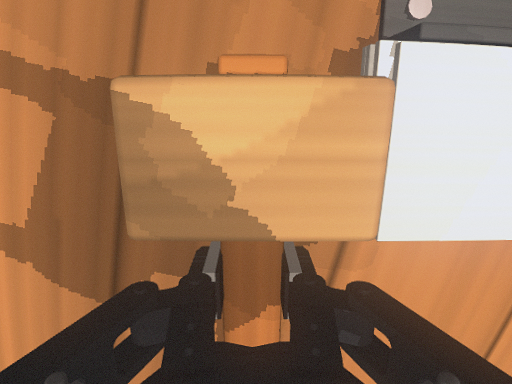

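Call:
drive_tool([
  [[0,1,0],0],
  [[0,1,0],0],
  [[0,1,0],0],
  [[0,1,0],0],
  [[0,1,0],0],
  [[0,1,0],0],
  [[0,0,0],0],
])

```text
time: 13.08
tool_pos: [0.4832, -0.0958, 0.0225]
tcp_rot: [-1.975, -2.438, 0.005]
wrist_force: [-6.8, -2.7, -2.5]
width: 0.3
```

```bash
python3 - <<'E'
from nav import *
jig_state()
E
```

```text
jig xy [-108.6  -56.5] z 22.5 F jig [-7.2 -1.3 -2.5] M [-0.48  1.04  0.32] w 0.3 t 13.08 relyaw 1.572
```

Call:
drive_tool([
  [[0,1,0],0],
  [[0,1,0],0],
  [[0,1,0],0],
  [[0,1,0],0],
  [[0,0,0],0],
  [[0,0,0],0],
])

```text
time: 13.58
tool_pos: [0.4836, -0.0953, 0.0215]
tcp_rot: [-1.971, -2.435, 0.012]
wrist_force: [-14.4, -5.6, 1.3]
width: 0.303
```

```bash
python3 - <<'E'
from nav import *
jig_state()
E
```

```text
jig xy [-108.1  -56.1] z 21.5 F jig [-15.2  -2.6   1.3] M [-0.82  2.07  0.47] w 0.303 t 13.58 relyaw 1.573
```

Call:
drive_tool([
  [[0,1,0],0],
  [[0,1,0],0],
  [[0,0,0],0],
  [[0,0,0],0],
])

```text
time: 13.92
tool_pos: [0.4836, -0.095, 0.0209]
tcp_rot: [-1.968, -2.433, 0.016]
wrist_force: [-18.7, -8.0, 3.0]
width: 0.3
```

```bash
python3 - <<'E'
from nav import *
jig_state()
cv2.imwrite("pics/w10.png",bot.read_camera("wrist")[:,:,::-1])
crop(np.ascontiguousarray(bot.read_camera("side")[:,:,::-1]),200,170,310,250,7,"pics/s10.png")
E
```

```text
jig xy [-108.   -55.8] z 20.9 F jig [-19.9  -3.9   3. ] M [-1.09  2.57  0.54] w 0.3 t 13.92 relyaw 1.573
```

View pics/w10.png

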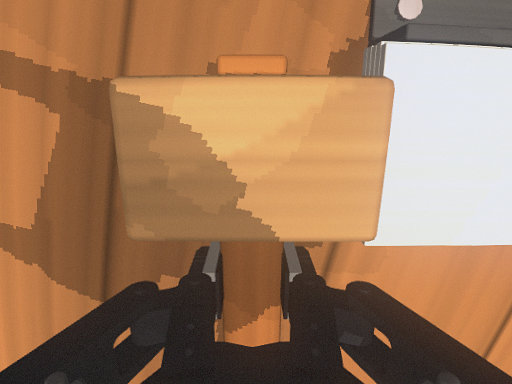

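View pics/s10.png

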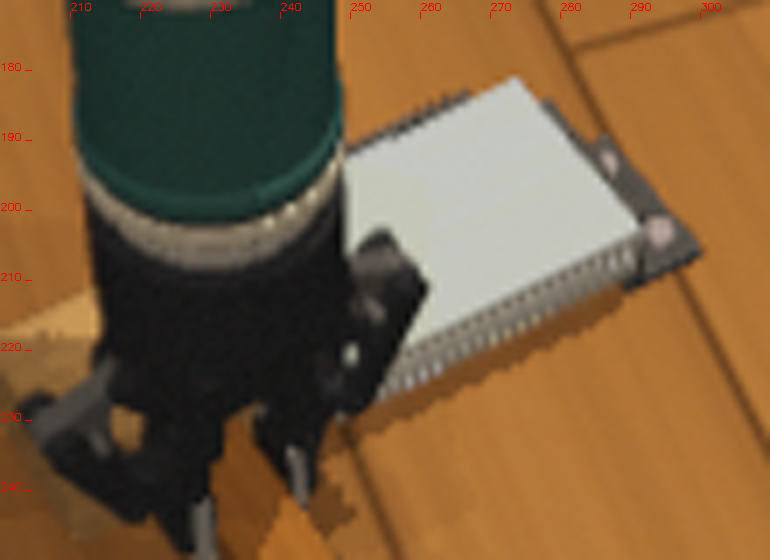

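Contact with the end fence (20 N). Backing off and lifting to inspect.

Call:
drive_tool([
  [[0,-6,0],0],
  [[0,-15,0],0],
  [[0,-25,-15],0],
  [[-10,-35,-25],0],
  [[-30,-30,-25],0],
  [[-30,-20,-25],0],
  [[0,0,0],0],
  [[0,0,0],0],
])

```text
time: 14.68
tool_pos: [0.3858, -0.1845, 0.1096]
tcp_rot: [1.98, 2.429, 0.003]
wrist_force: [0.2, 0.5, -4.2]
width: 0.302
```

```bash
python3 - <<'E'
from nav import *
jig_state()
cv2.imwrite("pics/w11.png",bot.read_camera("wrist")[:,:,::-1])
crop(np.ascontiguousarray(bot.read_camera("side")[:,:,::-1]),215,170,310,245,7,"pics/s11.png")
crop(np.ascontiguousarray(bot.read_camera("top")[:,:,::-1]),230,155,300,235,7,"pics/t11.png")
E
```

```text
jig xy [-222.2 -123.2] z 109.6 F jig [ 0.3  0.5 -4.2] M [-0.1  -0.01  0.05] w 0.302 t 14.68 relyaw 1.566
```

View pics/s11.png

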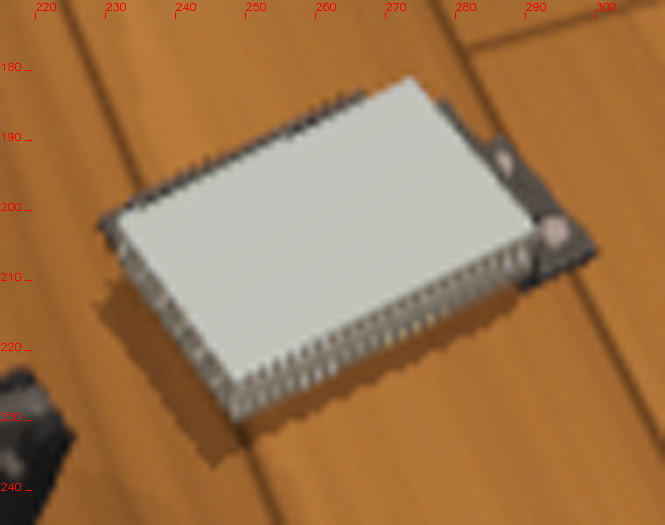

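View pics/t11.png

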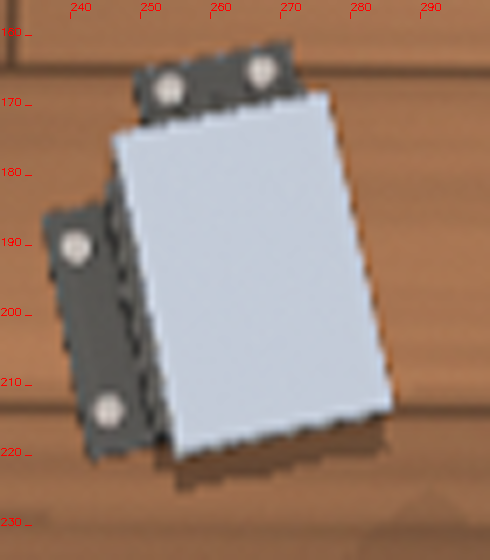

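View pics/w11.png

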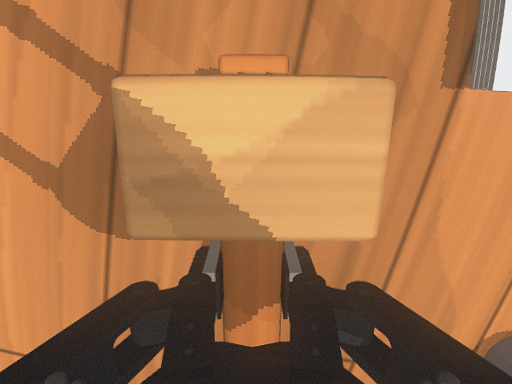

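Top and side views show the stack neat and against both fences. I'll press +y again as a check: contact should come at the same TCP y of about -86.

Call:
drive_tool([
  [[0,0,0],7.1],
  [[0,0,0],7.1],
  [[0,0,0],7.1],
  [[0,0,0],7.1],
  [[0,0,0],7.1],
  [[0,0,0],7.1],
  [[0,0,0],7.1],
  [[0,0,0],7.1],
])

```text
time: 15.5
tool_pos: [0.3834, -0.1801, 0.1053]
tcp_rot: [-2.901, -1.198, 0.003]
wrist_force: [0.0, 0.1, -3.5]
width: 0.302
```

Call:
drive_tool([
  [[0,0,0],7.1],
  [[0,0,0],7.1],
  [[0,0,0],7.1],
  [[0,0,0],7.1],
  [[0,0,0],4.8],
  [[25,0,0],0],
  [[35,0,0],0],
  [[35,0,0],0],
])

```text
time: 16.17
tool_pos: [0.4767, -0.1602, 0.1051]
tcp_rot: [-3.123, -0.326, 0.004]
wrist_force: [0.3, -0.6, -2.2]
width: 0.307
```

Call:
drive_tool([
  [[35,0,0],0],
  [[32,0,0],0],
  [[0,0,20],0],
  [[0,0,25],0],
  [[0,0,25],0],
  [[0,0,16],0],
  [[0,0,0],0],
  [[0,0,0],0],
])

```text
time: 16.83
tool_pos: [0.5404, -0.1465, 0.0183]
tcp_rot: [-3.122, -0.328, 0.008]
wrist_force: [0.3, -0.3, -3.4]
width: 0.306
```

```bash
python3 - <<'E'
from nav import *
x,y=loc("jig",-.060,-.086); go(x,y,.0225,P["jig"][2]);jig_state()
E
```

```text
pos [ 540.4 -146.5   18.3] yaw 0.209 tilt 0.34 t 16.83
shift in present axes [  3.  -31.9  -4.1] after turn [  3.  -31.9  -4.2] twist 0.1 q6 1.05
jig xy [ -63.  -117.9] z 18.3 F jig [ 0.2 -0.4 -3.4] M [ 0.    0.18 -0.01] w 0.306 t 16.83 relyaw 0.001
```

Call:
drive_tool([
  [[3,-4,-2],0],
  [[0,-5,-2],0],
  [[0,-5,0],0],
  [[0,-5,0],0],
  [[0,-4,0],0],
  [[0,-3,0],0],
  [[0,-2,0],0],
  [[0,0,0],0],
])

```text
time: 17.5
tool_pos: [0.5393, -0.12, 0.025]
tcp_rot: [-3.125, -0.326, 0.0]
wrist_force: [0.3, 0.2, -3.9]
width: 0.302
```

```bash
python3 - <<'E'
from nav import *
jig_state()
E
```

```text
jig xy [-58.7 -91.8] z 25.0 F jig [ 0.3  0.1 -3.9] M [-0.06  0.11 -0.04] w 0.302 t 17.5 relyaw -0.0
```

Call:
drive_tool([
  [[0,-2,0],0],
  [[0,-1.5,0],0],
  [[0,-1,0],0],
  [[0,-1,0],0],
  [[0,-1,0],0],
  [[0,0,0],0],
  [[0,0,0],0],
])

```text
time: 18.08
tool_pos: [0.5384, -0.1147, 0.0249]
tcp_rot: [3.124, 0.325, 0.001]
wrist_force: [-0.0, -4.6, -4.1]
width: 0.302
```

```bash
python3 - <<'E'
from nav import *
jig_state()
E
```

```text
jig xy [-58.5 -86.4] z 24.9 F jig [-1.  -4.5 -4.1] M [-0.72  0.09 -0.06] w 0.302 t 18.08 relyaw -0.0
```

Contact came at -86.4, as before. Firming up.

Call:
drive_tool([
  [[0,-1,0],0],
  [[0,-1,0],0],
  [[0,-1,0],0],
  [[0,-1,0],0],
  [[0,0,0],0],
  [[0,0,0],0],
])

```text
time: 18.58
tool_pos: [0.5384, -0.1145, 0.0255]
tcp_rot: [3.118, 0.326, 0.003]
wrist_force: [0.4, -17.5, -5.7]
width: 0.303
```

```bash
python3 - <<'E'
from nav import *
jig_state()
E
```

```text
jig xy [-58.4 -86.2] z 25.5 F jig [ -3.2 -17.2  -5.7] M [-2.93  0.14 -0.32] w 0.303 t 18.58 relyaw 0.001
```

Call:
drive_tool([
  [[0,6,0],0],
  [[0,15,0],0],
  [[0,25,-10],0],
  [[-10,30,-15],0],
  [[-20,30,0],0],
  [[-30,30,0],0],
  [[-30,20,0],0],
  [[-20,0,0],0],
])

```text
time: 19.25
tool_pos: [0.4616, -0.2894, 0.0506]
tcp_rot: [3.123, 0.321, 0.002]
wrist_force: [0.2, -0.3, -3.7]
width: 0.301
```

```bash
python3 - <<'E'
from nav import *
go(.41,-.31,.0118,P["jig"][2]);jig_state()
E
```

```text
pos [ 461.6 -289.4   50.6] yaw 0.205 tilt 0.15 t 19.25
shift in present axes [-54.7   9.6  38.7] after turn [-54.7   9.5  38.8] twist -0.1 q6 0.76
jig xy [-169.6 -241.5] z 50.6 F jig [ 0.1 -0.4 -3.7] M [ 0.02  0.08 -0.  ] w 0.301 t 19.25 relyaw -0.003
```

Call:
drive_tool([
  [[-20,5,8],0],
  [[-10,5,10],0],
  [[0,0,8],0],
  [[0,0,4],0],
  [[0,0,3],0],
  [[0,0,2],0],
  [[0,0,0],0],
  [[0,0,0],0],
])

```text
time: 19.92
tool_pos: [0.4358, -0.3005, 0.0149]
tcp_rot: [3.124, 0.327, 0.0]
wrist_force: [-0.3, 0.9, -3.6]
width: 0.302
```

```bash
python3 - <<'E'
from nav import *
jig_state()
E
```

```text
jig xy [-197.1 -247. ] z 14.9 F jig [-0.1  0.9 -3.6] M [-0.04  0.14  0.  ] w 0.302 t 19.92 relyaw 0.001
```

Call:
drive_tool([
  [[0,0,1.5],0],
  [[0,0,1.5],0],
  [[0,0,1],0],
  [[0,0,0],0],
  [[0,0,0],0],
])

```text
time: 20.33
tool_pos: [0.4351, -0.3009, 0.011]
tcp_rot: [3.125, 0.325, 0.0]
wrist_force: [-0.3, -0.1, -3.6]
width: 0.304
```

```bash
python3 - <<'E'
from nav import *
jig_state()
E
```

```text
jig xy [-197.9 -247.2] z 11.0 F jig [-0.3 -0.1 -3.6] M [0.06 0.07 0.06] w 0.304 t 20.33 relyaw -0.0
```

Call:
drive_tool([
  [[0,0,0.7],0],
  [[0,0,0.7],0],
  [[0,0,0],0],
  [[0,0,0],0],
])

```text
time: 20.67
tool_pos: [0.435, -0.301, 0.0108]
tcp_rot: [-3.125, -0.325, -0.0]
wrist_force: [-2.9, 1.9, 7.4]
width: 0.305
```

Call:
drive_tool([
  [[0,0,0],0],
  [[0,0,0],0],
  [[0,0,0],0],
  [[0,0,0],0],
  [[0,0,0],0],
  [[0,0,0],0],
], jaw=1)

```text
time: 21.17
tool_pos: [0.435, -0.3009, 0.0094]
tcp_rot: [3.125, 0.325, 0.0]
wrist_force: [0.2, -0.3, 1.4]
width: 1.001
```

Call:
drive_tool([
  [[0,0,-10],0],
  [[0,0,-20],0],
  [[0,0,-25],0],
  [[0,0,-30],0],
  [[0,0,-35],0],
  [[0,0,-30],0],
  [[0,0,0],0],
  [[0,0,0],0],
])

```text
time: 21.83
tool_pos: [0.4367, -0.3022, 0.163]
tcp_rot: [3.12, 0.325, 0.007]
wrist_force: [0.4, 0.3, -0.0]
width: 1.001
```

```bash
python3 - <<'E'
from nav import *
go(P["wt"][0],P["wt"][1],.16,P["wt"][2]);go(P["wt"][0],P["wt"][1],.16,P["wt"][2]+np.pi)
cv2.imwrite("pics/w12.png",bot.read_camera("wrist")[:,:,::-1])
E
```

```text
pos [ 436.7 -302.2  163. ] yaw 0.207 tilt 0.37 t 21.83
shift in present axes [ 1.561e+02 -6.254e+02  6.000e-01] after turn [ 337.5 -549.2    3. ] twist -17.6 q6 0.71
pos [ 436.7 -302.2  163. ] yaw 0.207 tilt 0.37 t 21.83
shift in present axes [ 1.561e+02 -6.254e+02  6.000e-01] after turn [-337.5  549.2    3. ] twist 162.4 q6 0.71
```

View pics/w12.png

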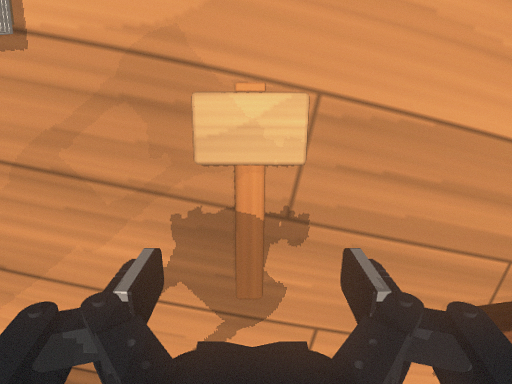

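The mallet lies flat and released (head at columns 193–308, rows 93–165), clear of the jig. Now the weight.

Call:
drive_tool([
  [[0,0,0],-5.9],
  [[0,0,0],-5.9],
  [[0,0,0],-5.8],
  [[21.1,-34.3,0],0],
  [[21.1,-34.3,0],0],
  [[21.1,-34.3,0],0],
  [[21.1,-34.3,0],0],
  [[21.1,-34.3,0],0],
])

```text
time: 22.55
tool_pos: [0.4404, -0.0976, 0.1574]
tcp_rot: [-3.037, -0.797, 0.005]
wrist_force: [1.5, -0.1, 0.7]
width: 0.999
```

Call:
drive_tool([
  [[21.1,-34.3,0],0],
  [[21.1,-34.3,0],0],
  [[21.1,-34.3,0],0],
  [[21.1,-34.3,0],0],
  [[21.1,-34.3,0],0],
  [[21.1,-34.3,0],0],
  [[21.1,-34.3,0],0],
  [[21.1,-34.3,0],0],
])

```text
time: 23.22
tool_pos: [0.4523, 0.2237, 0.1574]
tcp_rot: [3.037, 0.8, -0.006]
wrist_force: [1.1, -1.2, 1.1]
width: 0.997
```

Call:
drive_tool([
  [[21.1,-34.3,0],0],
  [[21.1,-34.3,0],0],
  [[21.1,-34.3,0],0],
  [[0,0,0],0],
  [[0,0,0],0],
  [[0,0,0],0],
])

```text
time: 23.72
tool_pos: [0.4573, 0.342, 0.1573]
tcp_rot: [3.036, 0.8, -0.006]
wrist_force: [0.6, -0.9, 0.3]
width: 0.997
```

```bash
python3 - <<'E'
from nav import *
go(P["wt"][0],P["wt"][1],.16,P["wt"][2])
i=bot.camera_info("wrist"); im=bot.read_camera("wrist")[:,:,::-1].copy()
cv2.imwrite("pics/w13r.png",im)
for rect,z in (([[-40,28],[40,28],[40,-28],[-40,-28]],.027),([[-35,7],[35,7],[35,-7],[-35,-7]],.063)):
    q=proj(i,[[*loc("wt",a/1e3,b/1e3),z] for a,b in rect]); cv2.polylines(im,[q.astype(int).reshape(-1,1,2)],True,(0,255,255),1); print(q.round())
cv2.imwrite("pics/w13.png",im)
E
```

```text
pos [457.3 342.  157.3] yaw 0.516 tilt 0.26 t 23.72
shift in present axes [ 2.9  1.7 -2.7] after turn [ 2.9  1.7 -2.7] twist 0.1 q6 1.65
[[223. 222.]
 [220. 137.]
 [284. 137.]
 [281. 222.]]
[[244. 233.]
 [243. 149.]
 [262. 149.]
 [260. 233.]]
```

View pics/w13.png

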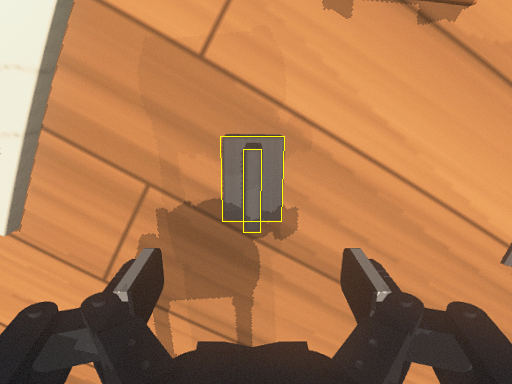

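```bash
python3 - <<'E'
from h import *
crop(cv2.imread("pics/w13r.png"),210,125,300,240,5,"pics/c13.png")
E
```

```text
(no output)
```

View pics/c13.png

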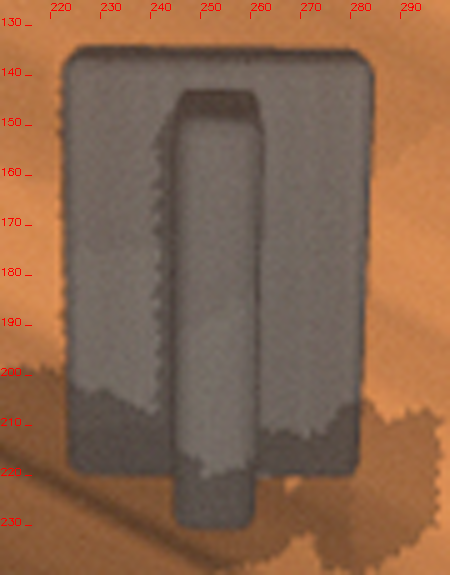

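The bar top covers rows 149–230, matching the model within about 2 px. Descending.

Call:
drive_tool([
  [[1.5,1,20],0],
  [[0,0,25],0],
  [[0,0,25],0],
  [[0,0,20],0],
  [[0,0,15],0],
  [[0,0,9],0],
  [[0,0,3],0],
  [[0,0,0],0],
])

```text
time: 24.43
tool_pos: [0.4602, 0.3415, 0.0418]
tcp_rot: [3.038, 0.797, -0.003]
wrist_force: [0.8, -0.2, -0.1]
width: 0.998
```

Call:
drive_tool([
  [[0,0,0],0],
  [[0,0,0],0],
  [[0,0,0],0],
])

```text
time: 24.68
tool_pos: [0.4615, 0.3435, 0.0439]
tcp_rot: [-3.037, -0.799, -0.004]
wrist_force: [1.1, 0.2, -1.0]
width: 1.006
```

```bash
python3 - <<'E'
from nav import *
go(P["wt"][0],P["wt"][1],.04,P["wt"][2])
cv2.imwrite("pics/w14.png",bot.read_camera("wrist")[:,:,::-1])
E
```

```text
pos [461.5 343.5  43.9] yaw 0.514 tilt 0.14 t 24.68
shift in present axes [-1.5  0.9  3.9] after turn [-1.5  0.9  3.9] twist 0.0 q6 1.65
```

View pics/w14.png

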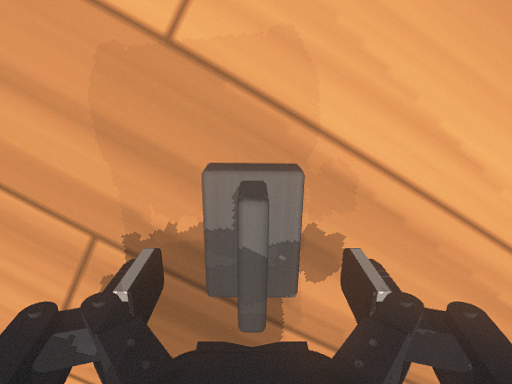

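The bar is centred between the pads (column 252). Lowering 3 mm more and gripping.

Call:
drive_tool([
  [[-1,0.5,3],0],
  [[0,0,0],0],
])

```text
time: 24.9
tool_pos: [0.4597, 0.3419, 0.0395]
tcp_rot: [3.038, 0.8, -0.0]
wrist_force: [-0.2, -0.8, -0.0]
width: 1.001
```

Call:
drive_tool([
  [[0,0,0],0],
  [[0,0,0],0],
  [[0,0,0],0],
  [[0,0,0],0],
  [[0,0,0],0],
  [[0,0,0],0],
  [[0,0,0],0],
], jaw=0, force=100)

```text
time: 25.48
tool_pos: [0.4599, 0.3422, 0.0397]
tcp_rot: [-3.038, -0.799, 0.0]
wrist_force: [-0.8, -0.3, 2.0]
width: 0.144
```

```bash
python3 - <<'E'
from nav import *
go(P["wt"][0],P["wt"][1],.04,P["wt"][2]); jig_state()
E
```

```text
pos [459.9 342.2  39.7] yaw 0.514 tilt 0.02 t 25.48
shift in present axes [ 0.6  0.6 -0.3] after turn [ 0.6  0.6 -0.3] twist 0.0 q6 1.65
jig xy [-41.1 376.9] z 39.7 F jig [-0.8 -0.2  2. ] M [ 0.04  0.13 -0.04] w 0.144 t 25.48 relyaw 0.307
```

Call:
drive_tool([
  [[0,0,-5],0],
  [[0,0,-10],0],
  [[0,0,-20],0],
  [[0,0,-25],0],
  [[0,0,-25],0],
  [[0,0,-15],0],
  [[0,0,0],0],
  [[0,0,0],0],
])

```text
time: 26.15
tool_pos: [0.4601, 0.342, 0.14]
tcp_rot: [-3.038, -0.799, -0.002]
wrist_force: [0.7, 0.1, -9.1]
width: 0.137
```

```bash
python3 - <<'E'
from nav import *
go(*loc("jig",0,0),.14,P["jig"][2]); jig_state()
cv2.imwrite("pics/w15.png",bot.read_camera("wrist")[:,:,::-1])
E
```

```text
pos [460.1 342.  140. ] yaw 0.515 tilt 0.08 t 26.15
shift in present axes [-7.480e+01  3.715e+02 -1.000e-01] after turn [ 40.9 376.7   0. ] twist 17.6 q6 1.65
jig xy [-40.9 376.7] z 140.0 F jig [ 0.7 -0.1 -9.1] M [-0.    0.01 -0.06] w 0.137 t 26.15 relyaw 0.307
```

View pics/w15.png

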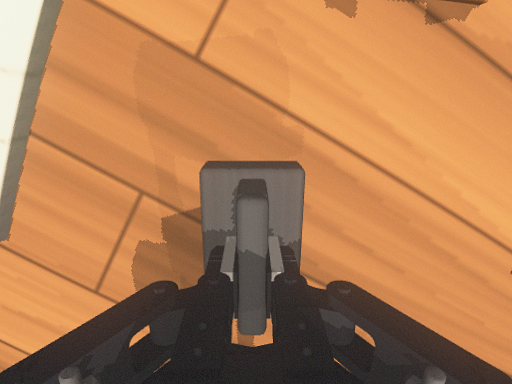

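The weight is held level (about 9 N). Carrying it over the stack.

Call:
drive_tool([
  [[0,0,0],5.9],
  [[0,0,0],5.9],
  [[0,0,0],5.8],
  [[2,15,0],0],
  [[3,28,0],0],
  [[3.6,33,0],0],
  [[3.6,33,0],0],
  [[3.6,33,0],0],
])

```text
time: 26.87
tool_pos: [0.5026, 0.2044, 0.1365]
tcp_rot: [3.123, 0.327, -0.008]
wrist_force: [1.3, 0.4, -7.9]
width: 0.138
```

Call:
drive_tool([
  [[3.6,33,0],0],
  [[3.6,33,0],0],
  [[3.6,33,0],0],
  [[3.6,33,0],0],
  [[3.6,33,0],0],
  [[3.6,33,0],0],
  [[3,20,0],0],
  [[2,15,0],0],
])

```text
time: 27.53
tool_pos: [0.5771, -0.0186, 0.1367]
tcp_rot: [-3.125, -0.322, 0.007]
wrist_force: [0.6, 0.5, -7.5]
width: 0.14
```

Call:
drive_tool([
  [[0,0,0],0],
  [[0,0,0],0],
  [[0,0,0],0],
])

```text
time: 27.78
tool_pos: [0.5772, -0.0155, 0.1379]
tcp_rot: [-3.123, -0.325, 0.005]
wrist_force: [0.5, -0.0, -7.7]
width: 0.144
```

```bash
python3 - <<'E'
from nav import *
go(*loc("jig",0,0.001),.0847,P["jig"][2]); jig_state()
cv2.imwrite("pics/w16.png",bot.read_camera("wrist")[:,:,::-1])
crop(np.ascontiguousarray(bot.read_camera("side")[:,:,::-1]),200,120,320,245,6,"pics/s16.png")
E
```

```text
pos [577.2 -15.5 137.9] yaw 0.207 tilt 0.2 t 27.78
shift in present axes [ 0.2  1.8 53.2] after turn [ 0.   1.7 53.2] twist -0.0 q6 1.29
jig xy [-0.   2.7] z 137.9 F jig [ 0.5 -0.1 -7.7] M [0.04 0.   0.02] w 0.144 t 27.78 relyaw -0.0
```

View pics/w16.png

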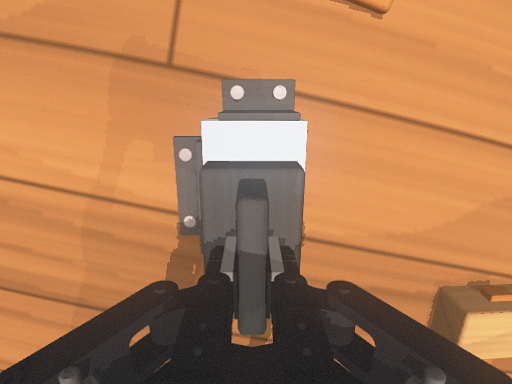

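View pics/s16.png

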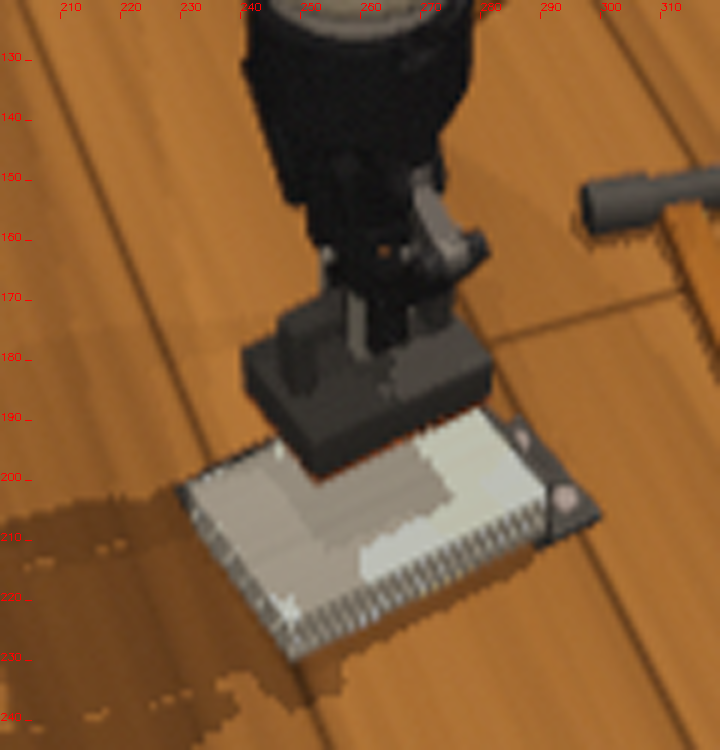

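The stack is square under the weight. The weight is centred in y and level. Lowering gently (53 mm to contact).

Call:
drive_tool([
  [[0,0,8],0],
  [[0,0,10],0],
  [[0,0,10],0],
  [[0,0,8],0],
  [[0,0,5],0],
  [[0,0,3],0],
  [[0,0,2],0],
  [[0,0,0],0],
])

```text
time: 28.55
tool_pos: [0.5784, -0.0163, 0.0929]
tcp_rot: [-3.125, -0.325, 0.001]
wrist_force: [-0.7, -0.1, -7.0]
width: 0.142
```

Call:
drive_tool([
  [[0,0,1],0],
  [[0,0,1],0],
  [[0,0,0.5],0],
  [[0,0,0],0],
  [[0,0,0],0],
])

```text
time: 28.97
tool_pos: [0.5787, -0.0163, 0.0912]
tcp_rot: [3.125, 0.325, 0.001]
wrist_force: [-0.0, -0.4, -7.7]
width: 0.141
```

```bash
python3 - <<'E'
from nav import *
jig_state()
E
```

```text
jig xy [1.3 1.6] z 91.2 F jig [-0.1 -0.4 -7.7] M [-0.    0.05 -0.  ] w 0.141 t 28.97 relyaw -0.0
```

Call:
drive_tool([
  [[0,0,1],0],
  [[0,0,1],0],
  [[0,0,1],0],
  [[0,0,1],0],
  [[0,0,0.5],0],
  [[0,0,0.5],0],
  [[0,0,0],0],
  [[0,0,0],0],
])

```text
time: 29.63
tool_pos: [0.5786, -0.0163, 0.0859]
tcp_rot: [-3.125, -0.325, 0.0]
wrist_force: [-0.1, 0.8, -6.6]
width: 0.14
```

```bash
python3 - <<'E'
from nav import *
jig_state()
E
```

```text
jig xy [1.2 1.7] z 85.9 F jig [ 0.   0.8 -6.6] M [0.   0.04 0.03] w 0.14 t 29.63 relyaw -0.0
```

Call:
drive_tool([
  [[0,0,0.5],0],
  [[0,0,0.5],0],
  [[0,0,0.5],0],
  [[0,0,0],0],
  [[0,0,0],0],
])

```text
time: 30.05
tool_pos: [0.5787, -0.0162, 0.0847]
tcp_rot: [-3.125, -0.325, -0.0]
wrist_force: [-1.1, -0.0, -5.9]
width: 0.141
```

```bash
python3 - <<'E'
from nav import *
jig_state()
E
```

```text
jig xy [1.3 1.7] z 84.7 F jig [-1.1  0.2 -5.9] M [ 0.11  0.08 -0.01] w 0.141 t 30.05 relyaw -0.0
```

Call:
drive_tool([
  [[0,0,0.5],0],
  [[0,0,0.5],0],
  [[0,0,0.5],0],
  [[0,0,0],0],
  [[0,0,0],0],
])

```text
time: 30.47
tool_pos: [0.5788, -0.0162, 0.0847]
tcp_rot: [-3.125, -0.325, -0.0]
wrist_force: [-5.0, 1.5, 5.7]
width: 0.142
```

```bash
python3 - <<'E'
from nav import *
jig_state()
E
```

```text
jig xy [1.4 1.7] z 84.7 F jig [-4.6  2.5  5.7] M [0.09 0.94 0.  ] w 0.142 t 30.47 relyaw -0.0
```

The weight seated at exactly 84.7 mm, as predicted. Relieving the press slightly, then releasing.

Call:
drive_tool([
  [[0,0,-0.5],0],
  [[0,0,-0.4],0],
  [[0,0,0],0],
])

```text
time: 30.72
tool_pos: [0.5789, -0.0162, 0.0847]
tcp_rot: [3.125, 0.325, 0.001]
wrist_force: [-4.3, 0.6, 3.2]
width: 0.137
```

Call:
drive_tool([
  [[0,0,0],0],
  [[0,0,0],0],
  [[0,0,0],0],
  [[0,0,0],0],
  [[0,0,0],0],
  [[0,0,0],0],
], jaw=1)

```text
time: 31.22
tool_pos: [0.5789, -0.0163, 0.0839]
tcp_rot: [3.125, 0.325, 0.001]
wrist_force: [-0.5, 0.1, 0.2]
width: 0.969
```

Call:
drive_tool([
  [[0,0,-5],0],
  [[0,0,-15],0],
  [[0,0,-20],0],
  [[0,0,-25],0],
  [[-20,0,-25],0],
  [[-35,0,-10],0],
  [[-35,0,0],0],
  [[-35,0,0],0],
])

```text
time: 31.88
tool_pos: [0.4562, -0.0423, 0.1856]
tcp_rot: [3.124, 0.326, 0.005]
wrist_force: [-0.3, -1.5, -0.3]
width: 0.996
```

Call:
drive_tool([
  [[-25,20,0],0],
  [[0,35,0],0],
  [[0,35,0],0],
  [[0,35,0],0],
  [[0,0,0],0],
  [[0,0,0],0],
])

```text
time: 32.38
tool_pos: [0.4578, -0.171, 0.1844]
tcp_rot: [3.125, 0.32, 0.001]
wrist_force: [0.3, 0.8, 0.5]
width: 1.004
```

```bash
python3 - <<'E'
from nav import *
jig_state()
for n in("top","side"):
    im=np.ascontiguousarray(bot.read_camera(n)[:,:,::-1]); cv2.imwrite(f"pics/{n}17.png",im)
    if n=="side": crop(im,215,160,310,245,7,"pics/s17.png")
    else: crop(im,230,155,300,235,7,"pics/t17.png")
E
```

```text
jig xy [-149.  -124.8] z 184.4 F jig [0.5 0.7 0.5] M [-0.   -0.02 -0.01] w 1.004 t 32.38 relyaw -0.004
```

View pics/s17.png

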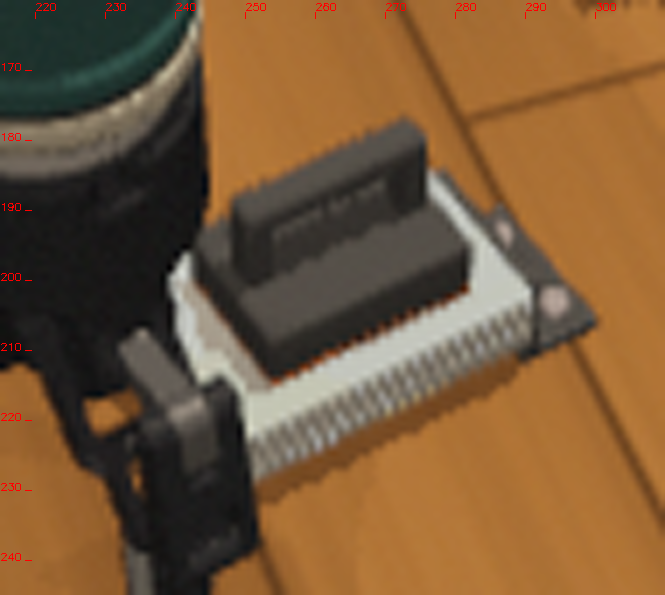

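View pics/t17.png

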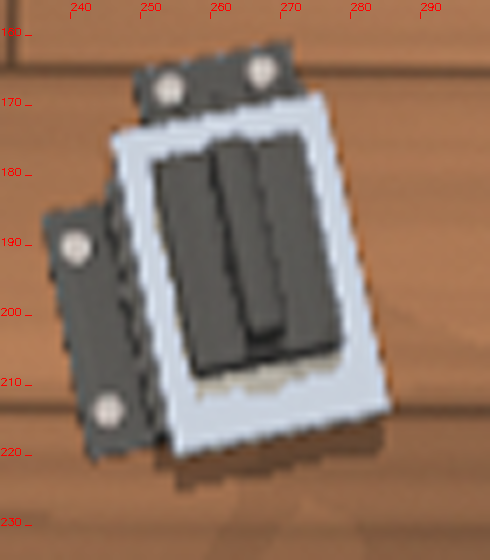

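View pics/top17.png

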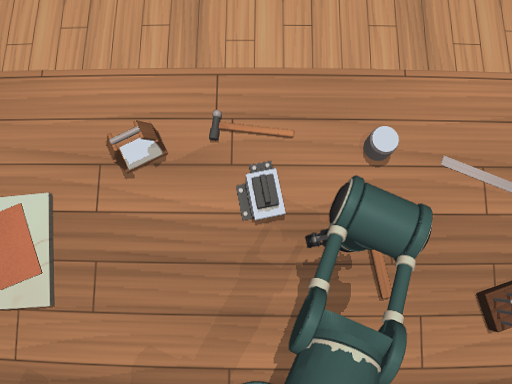

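```bash
python3 - <<'E'
from fit import *
P=json.load(open("poses.json"))
c=lambda q:[[230+x/7-.5,155+y/7-.5] for x,y in q]
j=np.array(P["jig"])
def rel(p):
    d=p-j; cc,s=np.cos(j[2]),np.sin(j[2]); return (np.array([cc*d[0]+s*d[1],-s*d[0]+cc*d[1]])*1e3).round(1),round(d[2],3)
w,r=fit([("top",[[40,28,72],[40,-28,72],[-40,-28,72],[-40,28,72]],c([(153,160),(302,133),(342,347),(195,370)]))],j); print("wt",rel(w),r.round(1).tolist())
b,r=fit([("top",[[60,40,45],[60,-40,45],[-60,-40,45],[-60,40,45]],c([(113,135),(322,95),(391,408),(178,457)]))],j); print("blank",rel(b),r.round(1).tolist())
E
```

```text
wt (array([1.2, 2. ]), np.float64(-0.019)) [[-0.3, -0.3], [0.3, -0.4], [0.6, -0.0], [-0.6, 0.7]]
blank (array([-1.8,  1.3]), np.float64(0.005)) [[-0.2, 0.3], [0.2, -0.1], [0.2, 0.2], [-0.2, -0.4]]
```

```bash
python3 - <<'E'
from h import *
crop(cv2.imread("pics/w16.png"),165,70,315,250,4,"pics/c16.png")
E
```

```text
(no output)
```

View pics/c16.png

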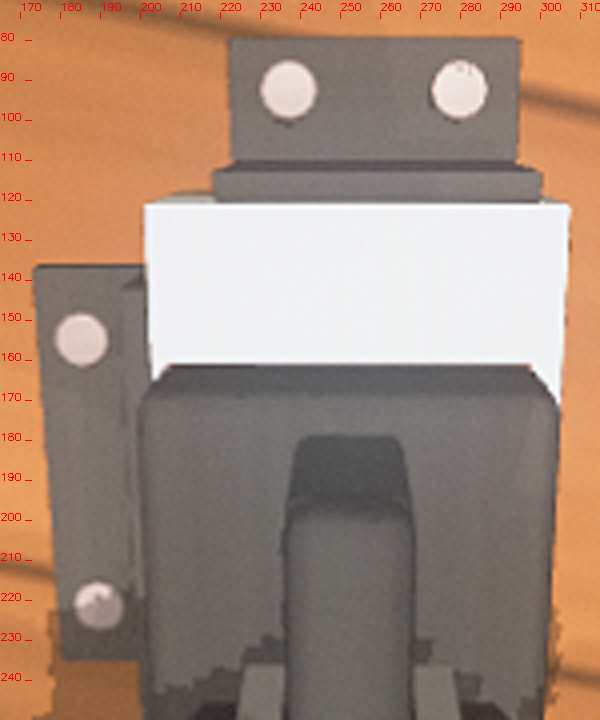

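The stack's edges meet both fences with no bed showing, and the weight is centred within about 2 mm. Handing in.

```bash
python3 - <<'E'
from workcell import bot
print(bot.finish_job())
E
```

```text
the job is handed in; nothing more can be done
None
```

The stack is squared, the mallet is back on the bench clear of the jig, and the iron weight is on the middle of the pack. I handed the job in at about 32 s of the 72 s; no verdict was reported.

**Squaring:** I pushed the stack with the mallet face rather than striking it. I pushed it against the side fence (22 N), then the end fence (20 N). A second push on the side fence stopped at the same place (TCP y -86.2 mm in the jig frame), so the pack had not moved.

**Weight:** I lowered it gently until it seated at the height I had worked out (TCP 84.7 mm). I eased the pressure before letting go.

**Last checks:**
- **Stack:** It looked neat and tight to both fences with no gap. Corner picks in the top picture put the top blank at (-1.8, +1.3) mm and 0.005 rad from my jig estimate. That is near the 2.5 mm limit, but about as large as the camera error. In x it differs by about 2 mm from the end-fence push, which stopped where a flush stack should (0 mm).
- **Weight:** Its centre was about 2 mm from the jig's. It looked upright, and the wrist force fell to zero on release.
- **Bystanders:** In the last top picture, the hammer, stirrup and tin were where they started.
- **Mallet:** I last saw it clearly just after release, lying flat. The arm partly hid it in the final picture.

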